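# Clear the T-slot, hang up the scraper and set bars on spacer sticks

## Robot

A 6-joint arm with a two-finger parallel gripper is mounted at the origin on the work surface. World frame = base frame: x ahead of the robot, y to its left, z up, the work surface at z = 0. Lengths are in m, angles in degrees, forces in N, time in s.
With the tool pointing down it reaches from about 0.325 to 0.775 m from the base axis. Payload 5.5 kg.
Tool frame: the origin (TCP) lies midway between the tips of the shut fingers; the grasp point (between the pads) lies 19 mm behind it; z points along the fingers, y is the line along which they close (so a half turn about z gives the same grasp; the last joint's range is limited). The gripper opens to 85 mm and grips with 20 to 120 N. Pads are 22 mm wide; open, the fingers measure 114 mm over their backs; the gripper's body (76 mm by 85 mm) begins 54 mm behind the grasp point. The pads swing forward as they close: fully open they stand 13 mm farther back than shut.
Start: joints at [-76.874, 5.22, 70.514, -0, 104.267, -3.249], TCP at [0.169, -0.576, 0.231] pointing down, gripper open.
Joint ranges: [-164.24, 164.24], [-49.07, 125.15], [9.68, 141.18], [-86.29, 266.29], [3.28, 154.24], [-151.56, 151.56]. Speed limits (degrees/s): [147.25, 147.25, 172.46, 180, 180, 180].

## Interface

Orientations are given as a 3x3 rotation matrix whose columns are the frame's x, y, z axes.
In Python, from bench import status, cams, manip gives the robot as it stands.
- The arm moves only by the tool step_arm, never from a script. Its argument "steps" is a list of rows, each an object of numbers: "tx", "ty", "tz": the shift along the world's x, y, z in mm; "rx", "ry", "rz": the turn, a rotation vector about the world's x, y, z in rad. A call has 1 to 12 rows; each row shifts and turns the commanded pose from where the row before left it; what a row does not reach is not made up. A row lasts 1/12 s, in which the tool goes at most 41.7 mm and 7.16 degrees, less where a joint would pass 70% of its speed; a pose out of reach is approached as far as the arm can. A call is refused whole if a number of a shift passes 41.7 or a number of a turn 0.125, either way. A call with a gripper value outside its range is refused whole. "hand" is the finger opening in mm, from 0 to 85.4, set as the call begins (left out, the last holds). The fingers move at their own pace and stop on an object; "force" is the grip in N (left out, the last holds). Time passes only in rows, so rows that do not move let the fingers close. It gives the time, the measured TCP pose, the force, the opening and the grip force at its end, in the units of the state.
- status.read_state(): the state, without advancing time (a new reading comes with each control period).
- cams.get_image(name): name is "scene" or "top" or "wrist"; returns a dict with "color" (480x640x3 uint8, red, green, blue), "camera_matrix" (3x3 intrinsics, pixels), "view" (4x4, takes a point from world to camera coordinates). Camera axes: x right, y down, z forward; pixel columns grow to the right and rows downward; lengths in m; the calibration is good to about 2 mm. A picture is of the moment at which its call begins. There is no depth.
- manip.finish_job(): hands the job in; it is judged then, once.
The state is a dict: "clock": time; "qpos": joint angles; "dq": joint speeds; "tau": joint torques, N m; "position": TCP position; "ee_rot": TCP orientation; "ft_force": force on the tool from outside, world axes, zero at the start; "torque": the same for the moment, N m; "gripper_width": opening from 0.0 (shut) to 1.0 (fully open); "grip_force": force on a finger pad.
Only numpy, scipy, OpenCV 4.12 (cv2) and the standard library are available. Lean on these libraries where they do the work, as an engineer would, in place of code of your own. Each camera call takes 0.05 s, during which the arm holds its last target. There are 200 camera calls.

## Task

Push the scraper along the T-slot to drive every brass offcut out of its open end into the tray (do not touch the offcuts with the fingers), then hang the scraper by its eye on the peg of the stand. Then lay the two wooden spacer sticks flat on top of the block, one on each side of the slot and parallel with it, centred along its length, and lay all the aluminium bars flat across both sticks, centred over the slot, square to it and not touching one another. Leave the other things on the bench where they are.

Things in the scene. Friction and masses are not known exactly. Their poses are not given: they have to be found in the camera images.
- block: Fixed dark steel block 230 (x) x 160 (y) x 50 mm high, with a T-slot along its top centre line. Origin on the bench under its centre; x along the slot away from the open end, z up. Slot opening 24 mm wide between 8 mm thick lips (z 42-50); below them the slot is 40 mm wide, 18 mm high, floor at z = 24. Open at x = -115 mm (robot's side), closed by a wall from x = +105.
- slot_mouth (a point): Point on the slot floor at the open end: block frame (-115, 0, 24) mm.
- tray (a point): Centre of the floor of the grey sheet tray fixed to the block's open end: block frame (-175, 0, 6) mm. The tray spans x -115 to -238 mm, 136 mm wide (y), floor at z = 6 mm, rim at 28 mm.
- scrap1: A brass offcut 60 x 30 x 14 mm (0.15 kg), lying loose on the floor of the block's T-slot, long side along the slot, too wide to lift out through the slot's opening; push it with the scraper, never with the fingers. Origin at its centre; x along its length. One or both offcuts are present.
- scrap2: A brass offcut 60 x 30 x 14 mm (0.15 kg), lying loose on the floor of the block's T-slot, long side along the slot, too wide to lift out through the slot's opening; push it with the scraper, never with the fingers. Origin at its centre; x along its length. One or both offcuts are present.
- scraper: Flat scraper (0.18 kg) lying on the bench, eye end away from the robot. Origin on its underside, mid-grip; x to the eye end, z up. Steel blade x -95 to -30 mm, 16 wide, 6 thick; wooden grip x -30 to +46, 26 wide, 14 thick; square steel eye plate 44 x 44 x 8 centred at x = +66 with a 26 mm round hole through its thickness. Undersides flush.
- scraper_eye (a point): Centre of the scraper's hole: scraper frame (66, 0, 4) mm. With the tool tilted 45 degrees (eye up and away from the robot) the hole faces straight along the stand's peg.
- scraper_tip (a point): End of the scraper's blade: scraper frame (-95, 0, 3) mm. Gripped from above at the origin and tilted about 30 degrees, tip down and towards the robot, it reaches the slot floor with the fingers clear of the block.
- stand: Fixed stand: base plate 100 x 120 x 12 mm (x -40 to +60), square post 20 x 20 mm, 246 mm high, and a round 8 mm peg rising at 45 degrees from the top of the post's front (-x) face, towards -x and up. Origin on the bench under the post; -x looks roughly to the robot. A tool pushed eye-first over the peg and let go slides to the root and hangs along the post.
- peg_root (a point): Where the peg's axis leaves the post: stand frame (-10, 0, 238) mm.
- peg_tip (a point): Centre of the peg's round free end: stand frame (-55, 0, 283) mm.
- stick1: A plain wooden spacer stick 180 x 18 x 18 mm (45 g). Origin at its centre, x along its length. Both sticks are always present and alike.
- stick2: A plain wooden spacer stick 180 x 18 x 18 mm (45 g). Origin at its centre, x along its length. Both sticks are always present and alike.
- bar1: A plain aluminium bar 190 x 30 x 18 mm (0.27 kg) lying flat on the bench. Origin at its centre; x along its length, y across the 30 mm width, z through the 18 mm thickness. Two or three bars are present, all alike.
- bar2: A plain aluminium bar 190 x 30 x 18 mm (0.27 kg) lying flat on the bench. Origin at its centre; x along its length, y across the 30 mm width, z through the 18 mm thickness. Two or three bars are present, all alike.
- bar3: A plain aluminium bar 190 x 30 x 18 mm (0.27 kg) lying flat on the bench. Origin at its centre; x along its length, y across the 30 mm width, z through the 18 mm thickness. Two or three bars are present, all alike.
- oil: Bystander: a small bottle, 48 mm across, 110 mm high; leave it alone.
- mug: Bystander: a white mug, 76 mm across, 85 mm high; leave it alone.
- tape: Bystander: a roll of blue tape, 90 mm across, 22 mm high; leave it alone.
- hammer: Bystander: a hammer lying on the bench; leave it alone.
- jar: Bystander: a jar, 64 mm across, 70 mm high; leave it alone.
- driver: Bystander: a screwdriver lying on the bench; leave it alone.
There are look-alikes about, which are no part of the job. Leave any pink look-alike of the stick2 alone.

How it is judged:
By the outcome, as a careful person would: the job done as asked, in the order asked, and still so for the second after the job is handed in, with the robot touching nothing.
Of scrap1, scrap2 only 1 to 2 are there at a start; the rules pass over those that are not, and their reading is None.
Of bar2, bar3 only 1 to 2 are there at a start; the rules pass over those that are not, and their reading is None.
At some moment in a run one of bar1 may be knocked a few centimetres aside while the robot is not near it.
It also fails if it takes over 210 s, if anything falls off the work surface, if the arm or the gripper's body presses on something with over 40 N, if the wrist force passes 120 N, or if a joint passes its speed limit or range.

## Working session

There is one attempt and no reset: what is moved stays moved. The work goes in short steps, Python scripts to look and compute and a tool call to move; the robot and the scene stay as the last step left them, time stands still between calls to the robot, and variables do not carry over. Pictures are saved under pics/ and viewed, at most 14 in all, crops included, and the job is handed in when it is done.

Besides the shell and the picture viewer there is one more tool, called after "Request:" as name(argument=value, ...) on one line, values as JSON. step_arm: Moves the arm, as the interface text tells. Its arguments: {"type":"object","properties":{"steps":{"type":"array"},"hand":{"type":"number"},"force":{"type":"number"}},"required":["steps"]}

```bash
ls; mkdir -p pics; cat > h.py <<'E'
import numpy as np, cv2, json
from bench import status, cams, manip
def get(name, save=None):
    d=cams.get_image(name)
    if save:
        cv2.imwrite(f'pics/{save}.png', cv2.cvtColor(d['color'],cv2.COLOR_RGB2BGR))
        np.savez(f'pics/{save}.npz', **{k:np.array(d[k]) for k in('color','camera_matrix','view')})
    return d
def load(s): return dict(np.load(f'pics/{s}.npz'))
def ray(d,uv):
    K=np.array(d['camera_matrix']);V=np.array(d['view'])
    R=V[:3,:3];c=-R.T@V[:3,3]
    uv=np.atleast_2d(uv).astype(float)
    r=np.c_[uv,np.ones(len(uv))]@np.linalg.inv(K).T@R
    return c,r
def plane(d,uv,z):
    c,r=ray(d,uv); return c+r*((z-c[2])/r[:,2])[:,None]
def proj(d,P):
    K=np.array(d['camera_matrix']);V=np.array(d['view'])
    p=(np.atleast_2d(P)@V[:3,:3].T+V[:3,3])@K.T
    return p[:,:2]/p[:,2:]
def tri(d1,u1,d2,u2):
    A=np.zeros((3,3));b=np.zeros(3)
    for d,u in((d1,u1),(d2,u2)):
        c,r=ray(d,u);r=r[0]/np.linalg.norm(r[0]);M=np.eye(3)-np.outer(r,r);A+=M;b+=M@c
    return np.linalg.solve(A,b)
E
python3 - <<'E'
from h import *
np.set_printoptions(precision=4,suppress=True)
for n in('scene','top','wrist'):
    d=get(n,n+'0');print(n,np.array(d['camera_matrix']),np.array(d['view']))
s=status.read_state();print(s)
E
```

```text
pics
scene [[441.8837   0.     320.2362]
 [  0.     441.8837 238.4901]
 [  0.       0.       1.    ]] [[ 0.7663  0.6425 -0.0026 -0.4027]
 [ 0.533  -0.6381 -0.5557 -0.1399]
 [-0.3587  0.4244 -0.8314  1.4672]
 [ 0.      0.      0.      1.    ]]
top [[525.5032   0.     319.3076]
 [  0.     525.5032 247.712 ]
 [  0.       0.       1.    ]] [[-0.0228 -0.9997  0.0008  0.0679]
 [-0.9808  0.0222 -0.1936  0.4976]
 [ 0.1935 -0.0052 -0.9811  1.6815]
 [ 0.      0.      0.      1.    ]]
wrist [[409.9287   0.     319.9914]
 [  0.     409.9287 239.867 ]
 [  0.       0.       1.    ]] [[ 0.2822 -0.9593 -0.0015 -0.5994]
 [-0.915  -0.2697  0.3002 -0.0378]
 [-0.2884 -0.0834 -0.9539  0.3785]
 [ 0.      0.      0.      1.    ]]
{'clock': 0.15, 'qpos': array([-76.8743,   5.2547,  70.5681,   0.0024, 104.267 ,  -3.2493]), 'dq': array([-0.0225, -0.1282, -0.2195, -0.0395,  0.0568, -0.07  ]), 'tau': array([  0.0003, -45.9372, -41.8527,  -0.0002,   0.0096,   0.    ]), 'position': array([ 0.1691, -0.5754,  0.2304]), 'ee_rot': array([[ 0.9594,  0.2819, -0.0003],
       [ 0.2819, -0.9594,  0.0015],
       [ 0.0001, -0.0016, -1.    ]]), 'ft_force': array([-0.8593,  1.0869, -0.2164]), 'torque': array([-0.006 ,  0.019 ,  0.0283]), 'grip_force': 0.0, 'gripper_width': 0.9995230163763493}
```

View pics/scene0.png

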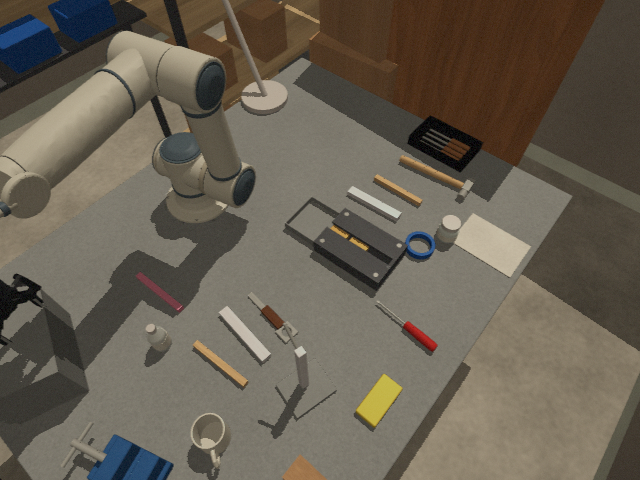

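View pics/top0.png

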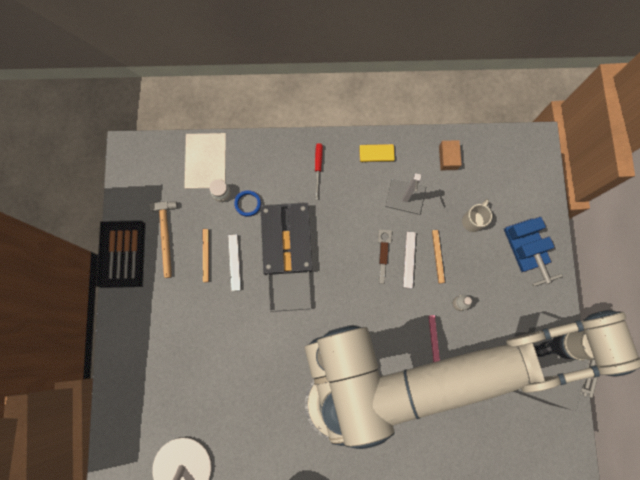

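The top view shows two bars (235,262) and (410,260), two sticks (206,255) and (439,256), the pink look-alike (435,338), the scraper (384,255), and the stand with its peg (413,185). Both offcuts are in the slot, at (287,238) and (288,260).

Possible mix-ups:
- **Sticks:** the pink stick (435,338) must be left alone. The hammer handle (165,240) and the red driver (319,170) are bystanders.
- **Bars:** the paper (205,160) is not a bar.
- **Scraper:** the driver (319,170) could be confused with it.

I choose the plain wood sticks, the silver bars, and the tool with the square eye plate.

```bash
python3 - <<'E'
from h import *
np.set_printoptions(precision=4,suppress=True)
T=load('top0');S=load('scene0')
def hsv(d): return cv2.cvtColor(d['color'],cv2.COLOR_RGB2HSV)
def rect(d,seed,lo,hi,r=45):
    m=cv2.inRange(hsv(d),np.array(lo),np.array(hi))
    n,l,st,c=cv2.connectedComponentsWithStats(m)
    k=[i for i in range(1,n) if abs(c[i]-seed).max()<12 and st[i,4]>40]
    if not k: return None
    k=max(k,key=lambda i:st[i,4])
    ct,_=cv2.findContours((l==k).astype(np.uint8),0,2);q=cv2.minAreaRect(ct[0])
    return c[k],q
W=([0,0,150],[180,40,255]);O=([8,90,120],[25,255,255])
for n,t,s,(lo,hi) in[('barL',(235,262),(374,203),W),('barR',(410,260),(244,333),W),('stL',(206,255),(397,191),O),('stR',(439,256),(220,363),O),('brassA',(287,238),(357,243),O),('brassB',(288,260),(341,234),O)]:
    a=rect(T,t,lo,hi);b=rect(S,s,lo,hi)
    if a is None or b is None: print(n,a,b);continue
    print(n,a[0],b[0],'tri',tri(T,a[0],S,b[0]))
    P=plane(T,cv2.boxPoints(a[1]),.018);e=P[1]-P[0];f=P[2]-P[1];L=e if np.hypot(*e[:2])>np.hypot(*f[:2]) else f
    print('   ctr',P.mean(0),'L',np.linalg.norm(L),'ang',np.degrees(np.arctan2(L[1],L[0])))
# scraper, block corners, stand rough
for p in[(384,255),(384,237),(382,283),(287,240)]: print(p,plane(T,p,.01))
print('block corners',plane(T,[(263,205),(311,205),(313,272),(264,274)],.05))
print('peg top',tri(T,(417,177),S,(296,347)))
im=T['color'][110:360,150:500]
cv2.imwrite('pics/topcrop.png',cv2.cvtColor(cv2.resize(im,(800,571),interpolation=cv2.INTER_CUBIC),cv2.COLOR_RGB2BGR))
E
```

```text
barL [233.2917 262.3462] [374.4654 201.642 ] tri [0.4639 0.3462 0.011 ]
   ctr [0.4629 0.3441 0.018 ] L 0.19371478266834255 ang -176.28540683146383
barR [408.7478 259.4293] [244.515  332.8501] tri [ 0.4605 -0.2419  0.0091]
   ctr [ 0.4596 -0.241   0.018 ] L 0.19420428143571267 ang -6.334274764992409
stL [205.3934 255.3902] [398.4359 188.4829] tri [0.4911 0.4413 0.0106]
   ctr [0.4897 0.4372 0.018 ] L 0.17681198991309863 ang -178.9585085205038
stR [437.9174 256.0912] [220.0496 362.7851] tri [ 0.4698 -0.3404  0.0083]
   ctr [ 0.4687 -0.3393  0.018 ] L 0.17865585958633645 ang -176.84000779303074
brassA [286.264 239.776] [358.1216 243.9189] tri [0.5315 0.1667 0.0371]
   ctr [0.534 0.166 0.018] L 0.06185251063120273 ang 179.3123141453647
brassB [287.528 261.168] [338.5286 231.7571] tri [0.4593 0.1633 0.0374]
   ctr [0.4624 0.1635 0.018 ] L 0.060885567707208106 ang 179.29121052529553
(384, 255) [[ 0.4767 -0.1603  0.01  ]]
(384, 237) [[ 0.5386 -0.1632  0.01  ]]
(382, 283) [[ 0.3824 -0.1492  0.01  ]]
(287, 240) [[0.5356 0.1648 0.01  ]]
block corners [[0.6485 0.2414 0.05  ]
 [0.6449 0.081  0.05  ]
 [0.4185 0.079  0.05  ]
 [0.4155 0.2387 0.05  ]]
peg top [ 0.664  -0.2389  0.2564]
```

View pics/topcrop.png

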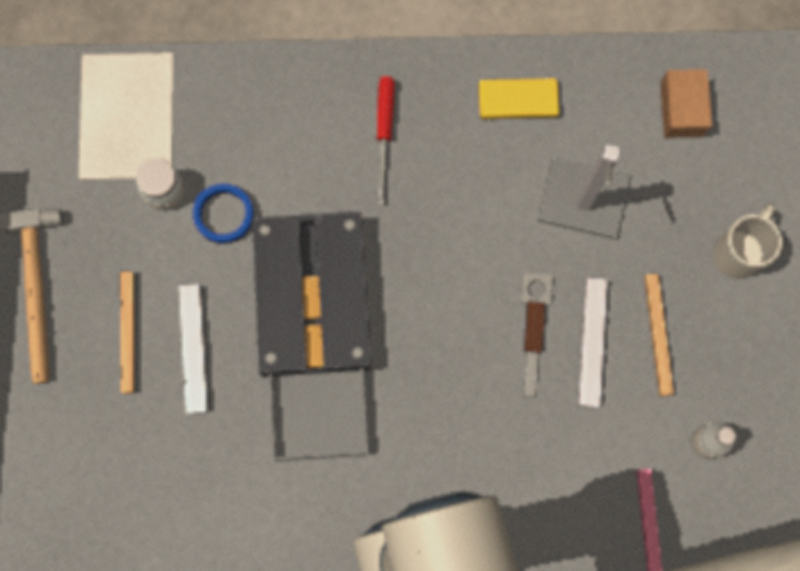

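The crop confirms the choice: scraper with its square eye plate at crop (535,320), wooden sticks at (127,330) and (659,333), bars at (193,347) and (592,342), and two brass offcuts at (312,297) and (315,345). The pink stick at (648,520) is excluded. Next I survey with the wrist camera.

Request:
step_arm(steps=[{"tx":23.4,"ty":31.3,"tz":8,"rz":-0.0238},{"tx":23.4,"ty":31.3,"tz":8,"rz":-0.0238},{"tx":23.4,"ty":31.3,"tz":8,"rz":-0.0238},{"tx":23.4,"ty":31.3,"tz":8,"rz":-0.0238},{"tx":23.4,"ty":31.3,"tz":8,"rz":-0.0238},{"tx":23.4,"ty":31.3,"tz":8,"rz":-0.0238},{"tx":23.4,"ty":31.3,"tz":8,"rz":-0.0238},{"tx":23.4,"ty":31.3,"tz":8,"rz":-0.0238},{"tx":23.4,"ty":31.3,"tz":8,"rz":-0.0238},{"tx":23.4,"ty":31.3,"tz":8,"rz":-0.0238},{"tx":23.4,"ty":31.3,"tz":8,"rz":-0.0238},{"tx":23.4,"ty":31.3,"tz":8,"rz":-0.0238}])

```text
validation failed for argument at $.st...
```

Request:
step_arm(steps=[{},{},{}])

```text
validation failed for argument at $.st...
```

```bash
python3 - <<'E'
from h import *
get('wrist','w1')
E
```

Request:
step_arm(steps=[{"ty":40},{"ty":40},{"ty":40},{"ty":40},{"ty":40},{"ty":40},{"ty":40},{"ty":40},{"ty":40},{"ty":40},{},{}])

```text
validation failed for argument at $.st...
```

```bash
python3 - <<'E'
from h import *
get('wrist','w2')
print(status.read_state()['position'])
E
```

```text
[ 0.1691248  -0.57553971  0.23069479]
```

View pics/w1.png

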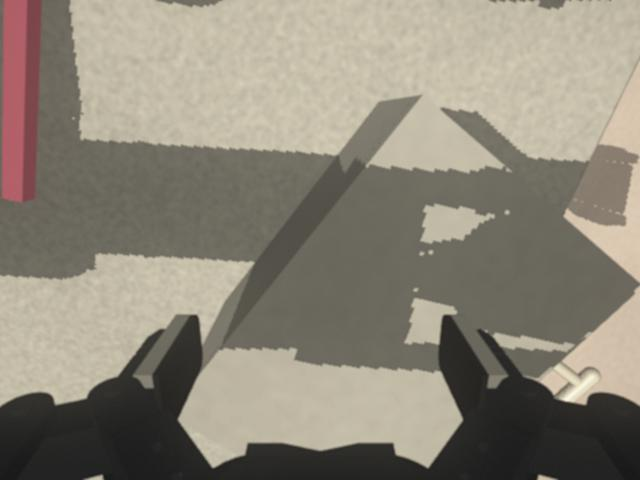

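View pics/w2.png

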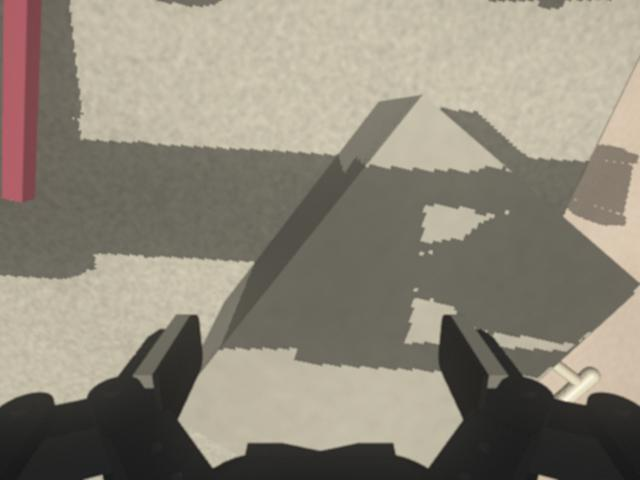

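Both pictures show the same start view: only the pink stick at (20,100) and arm shadow. The rows were refused, apparently because every key must be given.

Request:
step_arm(steps=[{"tx":23.4,"ty":31.3,"tz":8,"rx":0,"ry":0,"rz":-0.0238},{"tx":23.4,"ty":31.3,"tz":8,"rx":0,"ry":0,"rz":-0.0238},{"tx":23.4,"ty":31.3,"tz":8,"rx":0,"ry":0,"rz":-0.0238},{"tx":23.4,"ty":31.3,"tz":8,"rx":0,"ry":0,"rz":-0.0238},{"tx":23.4,"ty":31.3,"tz":8,"rx":0,"ry":0,"rz":-0.0238},{"tx":23.4,"ty":31.3,"tz":8,"rx":0,"ry":0,"rz":-0.0238},{"tx":23.4,"ty":31.3,"tz":8,"rx":0,"ry":0,"rz":-0.0238},{"tx":23.4,"ty":31.3,"tz":8,"rx":0,"ry":0,"rz":-0.0238},{"tx":23.4,"ty":31.3,"tz":8,"rx":0,"ry":0,"rz":-0.0238},{"tx":23.4,"ty":31.3,"tz":8,"rx":0,"ry":0,"rz":-0.0238},{"tx":23.4,"ty":31.3,"tz":8,"rx":0,"ry":0,"rz":-0.0238},{"tx":23.4,"ty":31.3,"tz":8,"rx":0,"ry":0,"rz":-0.0238}])

```text
clock: 1.25
position: [0.4507, -0.1982, 0.3278]
ee_rot: [[1.0, -0.001, 0.0], [-0.001, -1.0, -0.0], [0.0, 0.0, -1.0]]
ft_force: [-0.2, -1.1, -0.3]
gripper_width: 1.001
grip_force: 0.0
```

```bash
python3 - <<'E'
from h import *
get('wrist','w1')
E
```

Request:
step_arm(steps=[{"tx":0,"ty":40,"tz":0,"rx":0,"ry":0,"rz":0},{"tx":0,"ty":40,"tz":0,"rx":0,"ry":0,"rz":0},{"tx":0,"ty":40,"tz":0,"rx":0,"ry":0,"rz":0},{"tx":0,"ty":40,"tz":0,"rx":0,"ry":0,"rz":0},{"tx":0,"ty":40,"tz":0,"rx":0,"ry":0,"rz":0},{"tx":0,"ty":40,"tz":0,"rx":0,"ry":0,"rz":0},{"tx":0,"ty":40,"tz":0,"rx":0,"ry":0,"rz":0},{"tx":0,"ty":40,"tz":0,"rx":0,"ry":0,"rz":0},{"tx":0,"ty":40,"tz":0,"rx":0,"ry":0,"rz":0},{"tx":0,"ty":40,"tz":0,"rx":0,"ry":0,"rz":0},{"tx":0,"ty":0,"tz":0,"rx":0,"ry":0,"rz":0},{"tx":0,"ty":0,"tz":0,"rx":0,"ry":0,"rz":0}])

```text
clock: 2.3
position: [0.4495, 0.2016, 0.3266]
ee_rot: [[1.0, 0.004, -0.001], [0.004, -1.0, -0.001], [-0.001, 0.001, -1.0]]
ft_force: [-1.0, -0.9, -0.6]
gripper_width: 0.999
grip_force: 0.0
```

```bash
python3 - <<'E'
from h import *
get('wrist','w2')
a=load('w1')['color'];b=load('w2')['color']
cv2.imwrite('pics/both.png',cv2.cvtColor(cv2.resize(np.vstack([a,b]),(450,600)) if 0 else cv2.resize(np.hstack([a,b]),(800,300)),cv2.COLOR_RGB2BGR))
E
```

```text
(no output)
```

View pics/both.png

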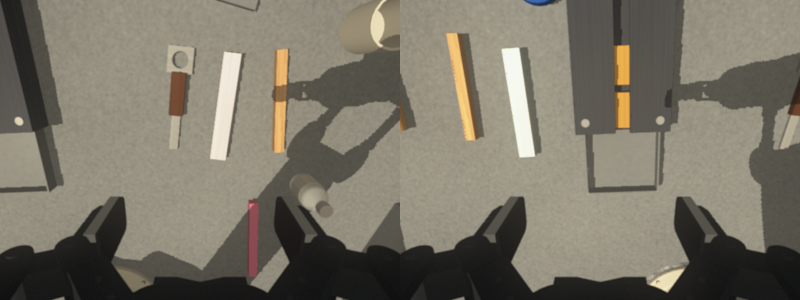

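The left half (w1) shows the scraper at about (283,150) in full-size pixels, a bar at (363,170), a stick at (449,160) and the pink one at (403,380). The right half (w2) shows a stick, a bar and the block with both offcuts. Next I take closer views of the block and then the stand.

Request:
step_arm(steps=[{"tx":25,"ty":-10,"tz":0,"rx":0,"ry":0,"rz":0},{"tx":25,"ty":-10,"tz":0,"rx":0,"ry":0,"rz":0},{"tx":25,"ty":-10,"tz":0,"rx":0,"ry":0,"rz":0},{"tx":25,"ty":-10,"tz":0,"rx":0,"ry":0,"rz":0},{"tx":25,"ty":0,"tz":0,"rx":0,"ry":0,"rz":0},{"tx":0,"ty":0,"tz":0,"rx":0,"ry":0,"rz":0},{"tx":0,"ty":0,"tz":0,"rx":0,"ry":0,"rz":0}])

```text
clock: 2.93
position: [0.5758, 0.1576, 0.3258]
ee_rot: [[1.0, -0.003, -0.003], [-0.003, -1.0, -0.001], [-0.003, 0.001, -1.0]]
ft_force: [-1.0, -0.2, -0.0]
gripper_width: 1.007
grip_force: 0.0
```

```bash
python3 - <<'E'
from h import *
get('wrist','w3')
E
```

Request:
step_arm(steps=[{"tx":-14,"ty":-35,"tz":5,"rx":0,"ry":0,"rz":0},{"tx":-14,"ty":-35,"tz":5,"rx":0,"ry":0,"rz":0},{"tx":-14,"ty":-35,"tz":5,"rx":0,"ry":0,"rz":0},{"tx":-14,"ty":-35,"tz":5,"rx":0,"ry":0,"rz":0},{"tx":-14,"ty":-35,"tz":5,"rx":0,"ry":0,"rz":0},{"tx":-5,"ty":-35,"tz":5,"rx":0,"ry":0,"rz":0},{"tx":0,"ty":-35,"tz":5,"rx":0,"ry":0,"rz":0},{"tx":0,"ty":-35,"tz":5,"rx":0,"ry":0,"rz":0},{"tx":0,"ty":-35,"tz":5,"rx":0,"ry":0,"rz":0},{"tx":0,"ty":-5,"tz":5,"rx":0,"ry":0,"rz":0},{"tx":0,"ty":0,"tz":0,"rx":0,"ry":0,"rz":0},{"tx":0,"ty":0,"tz":0,"rx":0,"ry":0,"rz":0}])

```text
clock: 3.98
position: [0.4992, -0.1597, 0.3784]
ee_rot: [[1.0, -0.0, 0.002], [-0.0, -1.0, -0.0], [0.002, 0.0, -1.0]]
ft_force: [-0.5, 0.7, -0.6]
gripper_width: 0.999
grip_force: 0.0
```

```bash
python3 - <<'E'
from h import *
get('wrist','w4')
E
```

Request:
step_arm(steps=[{"tx":0,"ty":-35,"tz":0,"rx":0,"ry":0,"rz":0},{"tx":0,"ty":-35,"tz":0,"rx":0,"ry":0,"rz":0},{"tx":0,"ty":-35,"tz":0,"rx":0,"ry":0,"rz":0},{"tx":0,"ty":-35,"tz":0,"rx":0,"ry":0,"rz":0},{"tx":0,"ty":0,"tz":0,"rx":0,"ry":0,"rz":0},{"tx":0,"ty":0,"tz":0,"rx":0,"ry":0,"rz":0}])

```text
clock: 4.53
position: [0.5001, -0.3, 0.3762]
ee_rot: [[1.0, -0.0, -0.002], [-0.0, -1.0, 0.001], [-0.002, -0.001, -1.0]]
ft_force: [0.8, -0.2, 0.4]
gripper_width: 1.003
grip_force: 0.0
```

```bash
python3 - <<'E'
from h import *
get('wrist','w5')
a,b,c=[load(n)['color'] for n in('w3','w4','w5')]
v=np.vstack([np.hstack([a[:,:],np.zeros_like(a)]),np.hstack([b,c])])
g=np.full((600,800,3),0,np.uint8)
g[:300,:400]=cv2.resize(a,(400,300),interpolation=3);g[300:,:400]=cv2.resize(b,(400,300),interpolation=3);g[300:,400:]=cv2.resize(c,(400,300),interpolation=3)
g[:300,400:]=cv2.resize(load('w1')['color'][50:275,180:480],(400,300))
cv2.imwrite('pics/four.png',cv2.cvtColor(g,cv2.COLOR_RGB2BGR))
E
```

```text
(no output)
```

View pics/four.png

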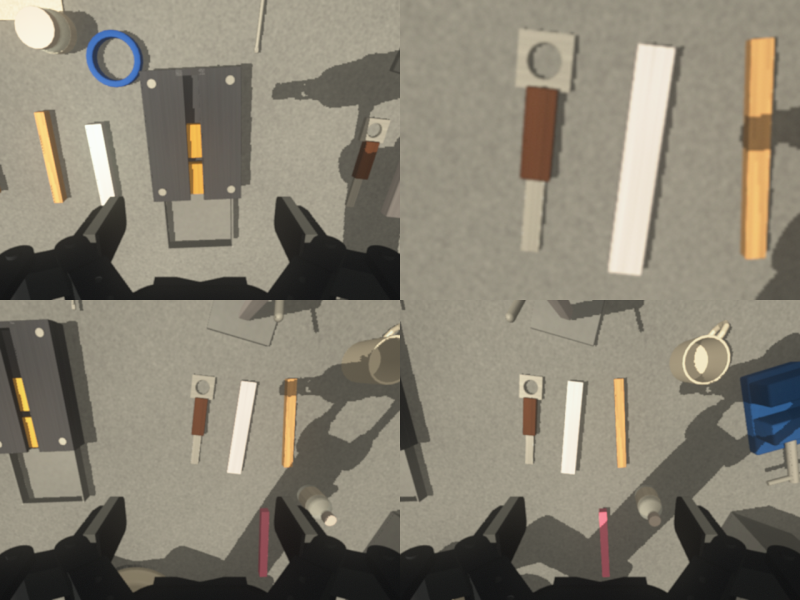

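The panels show the block with four bright screws in w3, near full-size pixels (238,134), (368,126), (371,302) and (259,306). The scraper's round eye is clear at top right, and the rounded peg tip is at about (446,29) in w4 and (179,29) in w5. The stand's front base edge runs about (333,45)-(435,74) in w4. Now I measure.

```bash
cat >> h.py <<'E'
def comp(d,seed,lo,hi,tol=10,amin=20):
    m=cv2.inRange(cv2.cvtColor(d['color'],cv2.COLOR_RGB2HSV),np.array(lo),np.array(hi))
    n,l,st,c=cv2.connectedComponentsWithStats(m)
    k=[i for i in range(1,n) if abs(c[i]-seed).max()<tol and st[i,4]>amin]
    if not k: return None
    k=max(k,key=lambda i:st[i,4]); return c[k],st[k,4],l==k
def rectw(d,seed,lo,hi,z,tol=12):
    r=comp(d,seed,lo,hi,tol)
    if r is None: return None
    ct=max(cv2.findContours(r[2].astype(np.uint8),0,2)[0],key=len)[:,0]
    P=plane(d,ct,z)[:,:2]; q=cv2.minAreaRect((P*1e3).astype(np.float32))
    b=cv2.boxPoints(q); e=b[1]-b[0];f=b[2]-b[1]; L=e if np.hypot(*e)>np.hypot(*f) else f
    a=np.degrees(np.arctan2(L[1],L[0])); a=(a+90)%180-90
    M=cv2.moments((P*1e3).astype(np.float32))
    return np.round(b.mean(0),1),np.round([M['m10']/M['m00'],M['m01']/M['m00']],1),np.round(sorted(q[1]),1),round(a,2)
WB=([0,0,190],[180,45,255]);OR=([8,110,130],[25,255,255]);BR=([0,90,50],[12,255,170])
E
python3 - <<'E'
from h import *
np.set_printoptions(precision=4,suppress=True)
w={i:load(f'w{i}') for i in range(1,6)}
T=load('top0')
g=cv2.cvtColor(w[3]['color'],cv2.COLOR_RGB2GRAY)
pts=[]
for s in[(238,134),(368,126),(371,302),(259,306)]:
    x,y=s;sub=g[y-10:y+10,x-10:x+10].astype(float);m=sub>140
    yy,xx=np.nonzero(m);pts.append((xx.mean()+x-10+0,yy.mean()+y-10));print(s,m.sum(),pts[-1])
P=plane(w[3],pts,.05);print(P,'ctr',P.mean(0))
for a,b in((3,0),(2,1)): e=P[b]-P[a];print('slot ang',np.degrees(np.arctan2(e[1],e[0])),np.linalg.norm(e))
print('wid',np.linalg.norm(P[1]-P[0]),np.linalg.norm(P[2]-P[3]))
# slot gap gray profile rows at w3
for v in(150,170):
    print(v,g[v,285:335])
print('--objects')
for i,n,s,c,z in[(1,'barR',(363,170),WB,.018),(4,'barR',(387,202),WB,.018),(5,'barR',(275,202),WB,.018),
 (1,'stR',(449,160),OR,.018),(5,'stR',(353,195),OR,.018),(4,'stR',(464,195),OR,.018),(2,'stL',(98,138),OR,.018),(3,'stL',(78,250),OR,.018),(2,'barL',(190,163),WB,.018),(3,'barL',(158,262),WB,.018),
 (1,'grip',(283,150),BR,.014),(4,'grip',(320,186),BR,.014),(5,'grip',(207,186),BR,.014)]:
    print(i,n,rectw(w[i],s,*c,z,20))
# eye hole by HoughCircles
for i,(x,y) in((1,(288,93)),(4,(324,139)),(5,(208,138))):
    gg=cv2.cvtColor(w[i]['color'],cv2.COLOR_RGB2GRAY)[y-25:y+25,x-25:x+25]
    gg=cv2.resize(gg,None,fx=4,fy=4,interpolation=2)
    c=cv2.HoughCircles(gg,cv2.HOUGH_GRADIENT,1,50,param1=120,param2=15,minRadius=25,maxRadius=60)
    if c is not None:
        u=c[0,0,:2]/4-.375+[x-25,y-25];print('eye',i,u,c[0,0,2]/4,plane(w[i],u,.008))
print('peg tip',tri(w[4],(446,29),w[5],(179,29)))
print('base edge',plane(w[5],[(208,45),(315,72)],.012),plane(w[4],[(333,45),(435,74)],.012))
E
```

```text
(238, 134) 171 (np.float64(241.3684210526316), np.float64(133.48538011695905))
(368, 126) 172 (np.float64(367.66279069767444), np.float64(127.69767441860466))
(371, 302) 117 (np.float64(369.37606837606836), np.float64(302.5213675213675))
(259, 306) 115 (np.float64(259.4347826086956), np.float64(307.0782608695652))
[[0.6318 0.235  0.05  ]
 [0.637  0.1107 0.05  ]
 [0.4476 0.1027 0.05  ]
 [0.4424 0.2262 0.05  ]] ctr [0.5397 0.1686 0.05  ]
slot ang 2.651439025720921 0.18964433787831347
slot ang 2.428965218430034 0.1894907541968915
wid 0.12442289928799757 0.12368645784900571
150 [95 93 95 95 95 93 95 94 83 66 56 56 58 59 57 58 58 58 58 56 57 58 65 80
 90 95 95 95 95 92 94 93 90 90 92 91 90 89 89 91 92 91 92 92 90 90 89 89
 89 91]
170 [92 92 93 94 94 95 94 93 93 85 72 58 56 58 56 56 56 56 58 56 57 55 63 79
 92 93 94 93 94 93 93 93 92 88 87 89 92 90 89 89 90 91 91 91 89 91 89 89
 88 90]
--objects
1 barR (array([ 461.5, -240.9], dtype=float32), array([ 461.6, -241. ]), array([ 30., 189.]), np.float32(-6.41))
4 barR (array([ 461.7, -240.7], dtype=float32), array([ 461.6, -240.8]), array([ 30.
[... 770 characters left out ...]
 array([ 30.1, 189.4]), np.float32(3.76))
3 barL (array([479.6, 344.3], dtype=float32), array([484.5, 344.9]), array([ 30.9, 162.3]), np.float32(3.81))
1 grip (array([ 487.1, -158.4], dtype=float32), array([ 487.2, -158.4]), array([25. , 73.6]), np.float32(-6.2))
4 grip (array([ 487.6, -158.1], dtype=float32), array([ 487.6, -158.1]), array([24.7, 73.3]), np.float32(-6.14))
5 grip (array([ 487.2, -159.2], dtype=float32), array([ 487.4, -159.2]), array([25.3, 73.5]), np.float32(-6.26))
eye 5 [208.25 139.  ] 11.225 [[ 0.5448 -0.164   0.008 ]]
peg tip [ 0.6184 -0.226   0.2802]
base edge [[ 0.6479 -0.1732  0.012 ]
 [ 0.6197 -0.2934  0.012 ]] [[ 0.6486 -0.1742  0.012 ]
 [ 0.6181 -0.292   0.012 ]]
```

Sizes match the description, so the measurements are good. The block centre is (0.540,0.169) with yaw 2.5°, the scraper origin (0.479,-0.158) with yaw -6.2°, and the peg tip (0.619,-0.228,0.282) with stand yaw -13.8°. Now I approach the scraper, with an overlay check of the block.

Request:
step_arm(steps=[{"tx":-1.8,"ty":11.8,"tz":-25,"rx":0,"ry":0,"rz":-0.009},{"tx":-1.8,"ty":11.8,"tz":-25,"rx":0,"ry":0,"rz":-0.009},{"tx":-1.8,"ty":11.8,"tz":-25,"rx":0,"ry":0,"rz":-0.009},{"tx":-1.8,"ty":11.8,"tz":-25,"rx":0,"ry":0,"rz":-0.009},{"tx":-1.8,"ty":11.8,"tz":-25,"rx":0,"ry":0,"rz":-0.009},{"tx":-1.8,"ty":11.8,"tz":-25,"rx":0,"ry":0,"rz":-0.009},{"tx":-1.8,"ty":11.8,"tz":-25,"rx":0,"ry":0,"rz":-0.009},{"tx":-1.8,"ty":11.8,"tz":-25,"rx":0,"ry":0,"rz":-0.009},{"tx":-1.8,"ty":11.8,"tz":-25,"rx":0,"ry":0,"rz":-0.009},{"tx":-1.8,"ty":11.8,"tz":-25,"rx":0,"ry":0,"rz":-0.009},{"tx":-1.8,"ty":11.8,"tz":-25,"rx":0,"ry":0,"rz":-0.009},{"tx":-1.2,"ty":12.2,"tz":-21,"rx":0,"ry":0,"rz":-0.009}], hand=50)

```text
clock: 5.58
position: [0.4785, -0.1551, 0.0802]
ee_rot: [[0.994, -0.105, 0.0], [-0.105, -0.994, 0.0], [0.0, -0.0, -1.0]]
ft_force: [0.3, -0.4, -0.0]
gripper_width: 0.585
grip_force: 0.0
```

Request:
step_arm(steps=[{"tx":0,"ty":0,"tz":0,"rx":0,"ry":0,"rz":0},{"tx":0,"ty":0,"tz":0,"rx":0,"ry":0,"rz":0}])

```text
clock: 5.75
position: [0.4785, -0.1561, 0.0812]
ee_rot: [[0.995, -0.104, -0.001], [-0.104, -0.995, 0.0], [-0.001, -0.0, -1.0]]
ft_force: [0.6, -0.1, 1.3]
gripper_width: 0.583
grip_force: 0.0
```

```bash
python3 - <<'E'
from h import *
d=get('wrist','w6'); s=status.read_state(); print(s['position'],s['ee_rot'].round(3).tolist())
def xf(o,yaw,p):
    c,q=np.cos(np.radians(yaw)),np.sin(np.radians(yaw));p=np.array(p,float)/1e3
    return np.c_[o[0]+c*p[:,0]-q*p[:,1],o[1]+q*p[:,0]+c*p[:,1],p[:,2]]
def dr(im,d,P,k=(0,255,0)):
    P=proj(d,P)*4
    cv2.polylines(im,[np.round(P).astype(int)],False,k,1,cv2.LINE_AA)
a=load('w3');im=cv2.resize(a['color'],None,fx=4,fy=4,interpolation=2)
for z in[(50)]:
    dr(im,a,xf((.5397,.1686),2.54,[(-115,-80,z),(115,-80,z),(115,80,z),(-115,80,z),(-115,-80,z)]))
    for y in(12,-12): dr(im,a,xf((.5397,.1686),2.54,[(-115,y,z),(105,y,z)]))
    dr(im,a,xf((.5397,.1686),2.54,[(-115,-68,28),(-238,-68,28),(-238,68,28),(-115,68,28)]),(255,0,0))
A=cv2.resize(im[340:1640,800:1700],(415,600))
b=load('w4');im=cv2.resize(b['color'],None,fx=4,fy=4,interpolation=2)
o=(.6724,-.2428)
dr(im,b,xf(o,-13.8,[(-40,-60,12),(-40,60,12),(60,60,12)]))
dr(im,b,xf(o,-13.8,[(-10,0,238),(-55,0,283)]),(255,0,0))
B=cv2.resize(im[0:600,1200:1978],(385,297))
im=cv2.resize(d['color'],(385,289))
g=np.zeros((600,800,3),np.uint8);g[:,:415]=A;g[:297,415:]=B;g[300:589,415:]=im
cv2.imwrite('pics/ov.png',cv2.cvtColor(g,cv2.COLOR_RGB2BGR))
E
```

```text
[ 0.47950784 -0.15721162  0.08285007] [[0.994, -0.105, 0.002], [-0.105, -0.994, -0.001], [0.002, 0.001, -1.0]]
```

View pics/ov.png

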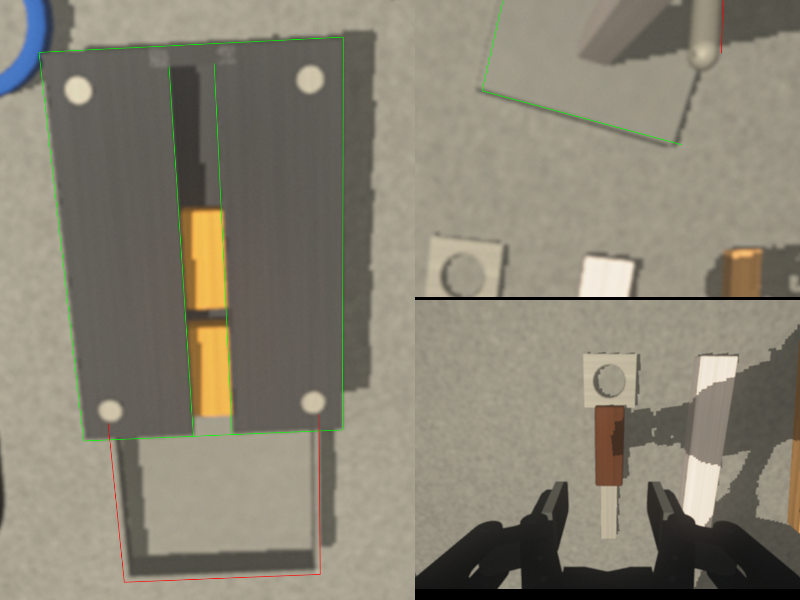

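The overlay matches the block and base edge. The peg tip sits about 4 mm towards +y from the base-derived line, so I'll use the triangulated tip. The scraper grip lies midway between the fingers, so I descend and grasp.

Request:
step_arm(steps=[{"tx":0,"ty":-1,"tz":-11,"rx":0,"ry":0,"rz":0},{"tx":0,"ty":0,"tz":-11,"rx":0,"ry":0,"rz":0},{"tx":0,"ty":0,"tz":-11,"rx":0,"ry":0,"rz":0},{"tx":0,"ty":0,"tz":-11,"rx":0,"ry":0,"rz":0},{"tx":0,"ty":0,"tz":-11,"rx":0,"ry":0,"rz":0},{"tx":0,"ty":0,"tz":-11,"rx":0,"ry":0,"rz":0},{"tx":0,"ty":0,"tz":-7,"rx":0,"ry":0,"rz":0},{"tx":0,"ty":0,"tz":-4,"rx":0,"ry":0,"rz":0},{"tx":0,"ty":0,"tz":0,"rx":0,"ry":0,"rz":0},{"tx":0,"ty":0,"tz":0,"rx":0,"ry":0,"rz":0}])

```text
clock: 6.63
position: [0.479, -0.1591, 0.0043]
ee_rot: [[0.994, -0.108, -0.0], [-0.108, -0.994, 0.0], [-0.0, -0.0, -1.0]]
ft_force: [-0.6, 0.3, 0.2]
gripper_width: 0.584
grip_force: 0.0
```

Request:
step_arm(steps=[{"tx":0,"ty":0,"tz":0,"rx":0,"ry":0,"rz":0},{"tx":0,"ty":0,"tz":0,"rx":0,"ry":0,"rz":0},{"tx":0,"ty":0,"tz":0,"rx":0,"ry":0,"rz":0},{"tx":0,"ty":0,"tz":0,"rx":0,"ry":0,"rz":0},{"tx":0,"ty":0,"tz":0,"rx":0,"ry":0,"rz":0},{"tx":0,"ty":0,"tz":0,"rx":0,"ry":0,"rz":0},{"tx":0,"ty":0,"tz":0,"rx":0,"ry":0,"rz":0},{"tx":0,"ty":0,"tz":0,"rx":0,"ry":0,"rz":0}], hand=5, force=70)

```text
clock: 7.3
position: [0.4797, -0.1593, 0.0055]
ee_rot: [[0.994, -0.108, 0.002], [-0.108, -0.994, -0.001], [0.002, 0.0, -1.0]]
ft_force: [-0.5, 0.6, 6.3]
gripper_width: 0.277
grip_force: 70.0
```

Request:
step_arm(steps=[{"tx":0,"ty":0,"tz":12,"rx":0,"ry":0,"rz":0},{"tx":0,"ty":0,"tz":25,"rx":0,"ry":0,"rz":0.0253},{"tx":0,"ty":0,"tz":25,"rx":0,"ry":0,"rz":0.0253},{"tx":0,"ty":0,"tz":25,"rx":0,"ry":0,"rz":0.0253},{"tx":0,"ty":0,"tz":25,"rx":0,"ry":0,"rz":0.0253},{"tx":0,"ty":0,"tz":25,"rx":0,"ry":0,"rz":0.0253},{"tx":0,"ty":0,"tz":9,"rx":0,"ry":0,"rz":0.0253},{"tx":0,"ty":0,"tz":0,"rx":0,"ry":0,"rz":0}])

```text
clock: 7.97
position: [0.4801, -0.1595, 0.1541]
ee_rot: [[0.999, 0.045, 0.005], [0.045, -0.999, -0.002], [0.005, 0.002, -1.0]]
ft_force: [-0.1, -0.4, -1.7]
gripper_width: 0.276
grip_force: 69.3
```

Request:
step_arm(steps=[{"tx":15,"ty":27.8,"tz":0,"rx":0.0019,"ry":-0.0436,"rz":0},{"tx":15,"ty":27.8,"tz":0,"rx":0.0019,"ry":-0.0436,"rz":0},{"tx":15,"ty":27.8,"tz":0,"rx":0.0019,"ry":-0.0436,"rz":0},{"tx":15,"ty":27.8,"tz":0,"rx":0.0019,"ry":-0.0436,"rz":0},{"tx":15,"ty":27.8,"tz":0,"rx":0.0019,"ry":-0.0436,"rz":0},{"tx":15,"ty":27.8,"tz":0,"rx":0.0019,"ry":-0.0436,"rz":0},{"tx":15,"ty":27.8,"tz":0,"rx":0.0019,"ry":-0.0436,"rz":0},{"tx":15,"ty":27.8,"tz":0,"rx":0.0019,"ry":-0.0436,"rz":0},{"tx":15,"ty":27.8,"tz":0,"rx":0.0019,"ry":-0.0436,"rz":0},{"tx":15,"ty":27.8,"tz":0,"rx":0.0019,"ry":-0.0436,"rz":0},{"tx":15,"ty":27.8,"tz":0,"rx":0.0019,"ry":-0.0436,"rz":0},{"tx":15,"ty":27.8,"tz":0,"rx":0.0019,"ry":-0.0436,"rz":0}])

```text
clock: 8.97
position: [0.6584, 0.1759, 0.1482]
ee_rot: [[0.866, 0.043, 0.499], [0.038, -0.999, 0.022], [0.499, 0.0, -0.867]]
ft_force: [0.1, 0.3, -1.8]
gripper_width: 0.279
grip_force: 69.4
```

Request:
step_arm(steps=[{"tx":0,"ty":0,"tz":0,"rx":0,"ry":0,"rz":0},{"tx":0,"ty":0,"tz":0,"rx":0,"ry":0,"rz":0},{"tx":0,"ty":0,"tz":0,"rx":0,"ry":0,"rz":0}])

```text
clock: 9.22
position: [0.658, 0.1742, 0.1484]
ee_rot: [[0.867, 0.044, 0.497], [0.039, -0.999, 0.021], [0.497, 0.001, -0.868]]
ft_force: [-0.7, 1.0, -1.1]
gripper_width: 0.278
grip_force: 69.5
```

```bash
python3 - <<'E'
from h import *
p=[];
for i in range(4):
    d=get('wrist','w7'); s=status.read_state();p.append(s['position'])
print(np.mean(p,0),s['ee_rot'].round(3).tolist(),s['qpos'].round(1))
T=get('top','t7');S=get('scene','s7')
g=np.zeros((600,800,3),np.uint8);g[:300,:400]=cv2.resize(d['color'],(400,300),interpolation=3)
g[:300,400:]=cv2.resize(T['color'][150:300,200:400],(400,300));g[300:,:400]=cv2.resize(S['color'][160:310,280:480],(400,300))
cv2.imwrite('pics/o7.png',cv2.cvtColor(g,cv2.COLOR_RGB2BGR))
E
```

```text
[0.65870622 0.17343765 0.1498144 ] [[0.865, 0.042, 0.5], [0.037, -0.999, 0.021], [0.5, 0.0, -0.866]] [ 15.   -7.1  95.5  -7.1  62.4 104.2]
```

View pics/o7.png

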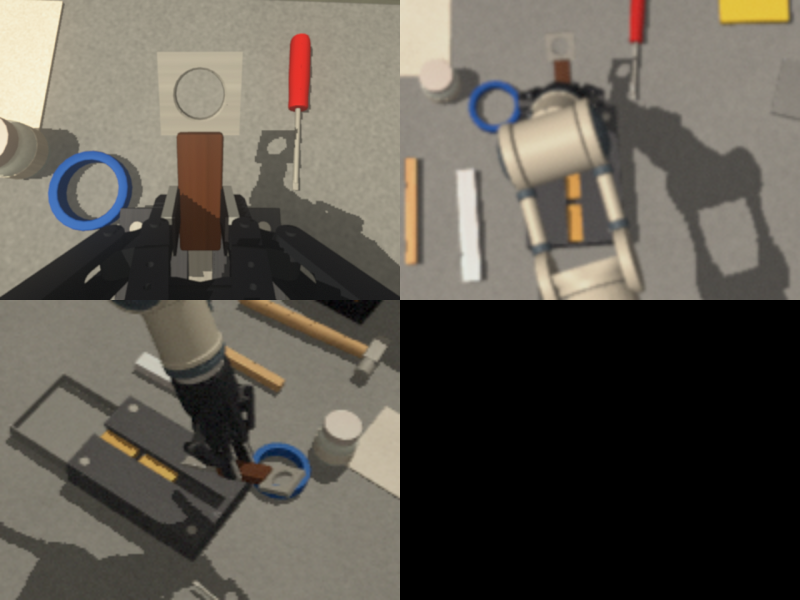

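The scraper is held straight at 30° with its eye plate away from the robot (eye centred at (200,92) in the wrist panel). The block's far end is below, and the offcuts have not moved. I lower it into the slot, in two parts.

Request:
step_arm(steps=[{"tx":1,"ty":0.5,"tz":-10,"rx":0,"ry":0,"rz":0},{"tx":0,"ty":0,"tz":-10,"rx":0,"ry":0,"rz":0},{"tx":0,"ty":0,"tz":-10,"rx":0,"ry":0,"rz":0},{"tx":0,"ty":0,"tz":-10,"rx":0,"ry":0,"rz":0},{"tx":0,"ty":0,"tz":-6,"rx":0,"ry":0,"rz":0},{"tx":0,"ty":0,"tz":-6,"rx":0,"ry":0,"rz":0},{"tx":0,"ty":0,"tz":-6,"rx":0,"ry":0,"rz":0},{"tx":0,"ty":0,"tz":0,"rx":0,"ry":0,"rz":0},{"tx":0,"ty":0,"tz":0,"rx":0,"ry":0,"rz":0}])

```text
clock: 10.27
position: [0.6598, 0.1751, 0.0919]
ee_rot: [[0.865, 0.044, 0.499], [0.038, -0.999, 0.022], [0.5, 0.0, -0.866]]
ft_force: [-0.5, -0.7, -1.9]
gripper_width: 0.278
grip_force: 69.5
```

Request:
step_arm(steps=[{"tx":0,"ty":0,"tz":-4,"rx":0,"ry":0,"rz":0},{"tx":0,"ty":0,"tz":-4,"rx":0,"ry":0,"rz":0},{"tx":0,"ty":0,"tz":-4,"rx":0,"ry":0,"rz":0},{"tx":0,"ty":0,"tz":0,"rx":0,"ry":0,"rz":0},{"tx":0,"ty":0,"tz":0,"rx":0,"ry":0,"rz":0}])

```text
clock: 10.68
position: [0.6597, 0.1749, 0.0796]
ee_rot: [[0.866, 0.044, 0.499], [0.038, -0.999, 0.022], [0.499, 0.0, -0.866]]
ft_force: [-0.2, 0.6, -1.4]
gripper_width: 0.277
grip_force: 69.5
```

Request:
step_arm(steps=[{"tx":-8,"ty":-0.35,"tz":0,"rx":0,"ry":0,"rz":0},{"tx":-8,"ty":-0.35,"tz":0,"rx":0,"ry":0,"rz":0},{"tx":-8,"ty":-0.35,"tz":0,"rx":0,"ry":0,"rz":0},{"tx":-8,"ty":-0.35,"tz":0,"rx":0,"ry":0,"rz":0},{"tx":-8,"ty":-0.35,"tz":0,"rx":0,"ry":0,"rz":0},{"tx":-8,"ty":-0.35,"tz":0,"rx":0,"ry":0,"rz":0},{"tx":-8,"ty":-0.35,"tz":0,"rx":0,"ry":0,"rz":0},{"tx":-8,"ty":-0.35,"tz":0,"rx":0,"ry":0,"rz":0},{"tx":-8,"ty":-0.35,"tz":0,"rx":0,"ry":0,"rz":0},{"tx":-8,"ty":-0.35,"tz":0,"rx":0,"ry":0,"rz":0},{"tx":-8,"ty":-0.35,"tz":0,"rx":0,"ry":0,"rz":0},{"tx":-8,"ty":-0.35,"tz":0,"rx":0,"ry":0,"rz":0}])

```text
clock: 11.68
position: [0.5631, 0.1708, 0.0803]
ee_rot: [[0.865, 0.044, 0.5], [0.038, -0.999, 0.022], [0.5, 0.0, -0.866]]
ft_force: [1.1, -1.0, -1.7]
gripper_width: 0.274
grip_force: 69.5
```

Request:
step_arm(steps=[{"tx":-8,"ty":-0.35,"tz":0,"rx":0,"ry":0,"rz":0},{"tx":-8,"ty":-0.35,"tz":0,"rx":0,"ry":0,"rz":0},{"tx":-8,"ty":-0.35,"tz":0,"rx":0,"ry":0,"rz":0},{"tx":-8,"ty":-0.35,"tz":0,"rx":0,"ry":0,"rz":0},{"tx":-8,"ty":-0.35,"tz":0,"rx":0,"ry":0,"rz":0},{"tx":-8,"ty":-0.35,"tz":0,"rx":0,"ry":0,"rz":0},{"tx":-8,"ty":-0.35,"tz":0,"rx":0,"ry":0,"rz":0},{"tx":-4,"ty":-0.2,"tz":0,"rx":0,"ry":0,"rz":0},{"tx":0,"ty":0,"tz":0,"rx":0,"ry":0,"rz":0},{"tx":0,"ty":0,"tz":0,"rx":0,"ry":0,"rz":0}])

```text
clock: 12.52
position: [0.5038, 0.1683, 0.0804]
ee_rot: [[0.865, 0.044, 0.5], [0.038, -0.999, 0.022], [0.5, 0.0, -0.866]]
ft_force: [0.1, 0.4, -1.9]
gripper_width: 0.277
grip_force: 69.5
```

```bash
python3 - <<'E'
from h import *
S=get('scene','s8')
m=cv2.inRange(cv2.cvtColor(S['color'],cv2.COLOR_RGB2HSV),np.array([8,110,100]),np.array([25,255,255]))
n,l,st,c=cv2.connectedComponentsWithStats(m)
bl=lambda P:((np.linalg.inv(np.array([[np.cos(.0443),-np.sin(.0443)],[np.sin(.0443),np.cos(.0443)]]))@(P[:2]-[.5397,.1686]))*1e3).round(1)
for i in range(1,n):
    if 270<c[i,0]<400 and 180<c[i,1]<300 and st[i,4]>15:
        print(c[i].round(1),st[i,4],'as tray',bl(plane(S,c[i],.02)[0]),'as slot',bl(plane(S,c[i],.038)[0]))
E
```

```text
[397.7 188.5] 221 as tray [-33.3 268. ] as slot [-27.3 253.5]
[318.4 222.1] 152 as tray [-158.1    1.1] as slot [-150.1   -9.2]
```

```bash
python3 - <<'E'
from h import *
S=load('s8');W=get('wrist','w8')
g=np.zeros((480,800,3),np.uint8);g[:,:480]=cv2.resize(S['color'][170:290,270:390],(480,480),interpolation=2);g[:240,480:]=cv2.resize(W['color'],(320,240))
cv2.imwrite('pics/o8.png',cv2.cvtColor(g,cv2.COLOR_RGB2BGR))
E
```

```text
(no output)
```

View pics/o8.png

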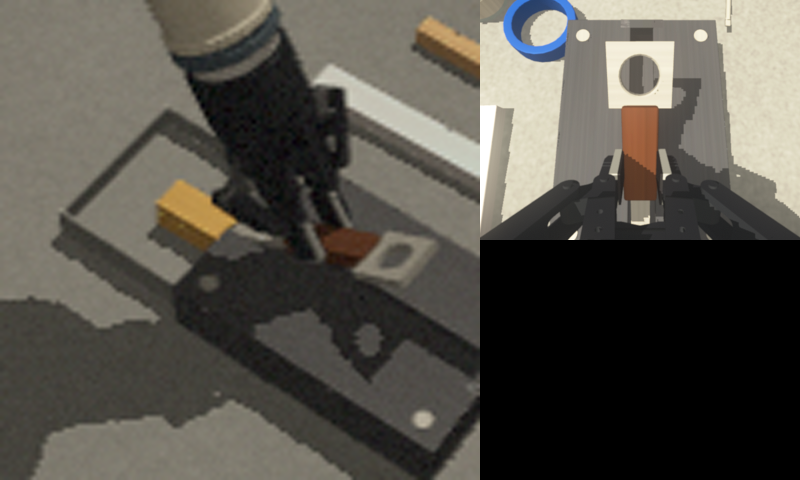

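The scraper tip is at the mouth, with one brass offcut seen in the tray at crop (200,215) and the other hidden by the gripper. I lift clear to check by mask.

Request:
step_arm(steps=[{"tx":6,"ty":0,"tz":6,"rx":0,"ry":0,"rz":0},{"tx":4,"ty":0,"tz":15,"rx":0,"ry":0,"rz":0},{"tx":0,"ty":0,"tz":20,"rx":0,"ry":0,"rz":0},{"tx":0,"ty":0,"tz":30,"rx":0,"ry":0,"rz":0},{"tx":0,"ty":-30,"tz":30,"rx":0,"ry":0,"rz":0},{"tx":0,"ty":-40,"tz":20,"rx":0,"ry":0,"rz":0},{"tx":0,"ty":-40,"tz":0,"rx":0,"ry":0,"rz":0},{"tx":0,"ty":-40,"tz":0,"rx":0,"ry":0,"rz":0},{"tx":0,"ty":-40,"tz":0,"rx":0,"ry":0,"rz":0},{"tx":0,"ty":-40,"tz":0,"rx":0,"ry":0,"rz":0},{"tx":0,"ty":0,"tz":0,"rx":0,"ry":0,"rz":0},{"tx":0,"ty":0,"tz":0,"rx":0,"ry":0,"rz":0}])

```text
clock: 13.62
position: [0.514, -0.0624, 0.1996]
ee_rot: [[0.866, 0.037, 0.5], [0.032, -0.999, 0.018], [0.5, 0.0, -0.866]]
ft_force: [0.1, -0.1, -2.5]
gripper_width: 0.28
grip_force: 69.7
```

```bash
python3 - <<'E'
from h import *
a=.0443;Ri=np.array([[np.cos(a),np.sin(a)],[-np.sin(a),np.cos(a)]])
for nm,box in(('scene',(270,180,400,300)),('top',(250,200,330,330))):
    S=get(nm,nm[0]+'9')
    m=cv2.inRange(cv2.cvtColor(S['color'],cv2.COLOR_RGB2HSV),np.array([8,110,80]),np.array([25,255,255]))
    n,l,st,c=cv2.connectedComponentsWithStats(m)
    for i in range(1,n):
        if box[0]<c[i,0]<box[2] and box[1]<c[i,1]<box[3] and st[i,4]>15:
            u=np.array([[st[i,0],st[i,1]],[st[i,0]+st[i,2],st[i,1]+st[i,3]],c[i]])
            P=(plane(S,u,.02)[:,:2]-[.5397,.1686])@Ri.T*1e3
            print(nm,c[i].round(1),st[i],P.round(0).tolist())
    x=box; cv2.imwrite(f'pics/{nm}9c.png',cv2.cvtColor(cv2.resize(S['color'][x[1]:x[3],x[0]:x[2]],(390,390),interpolation=2),cv2.COLOR_RGB2BGR))
g=np.hstack([cv2.imread('pics/scene9c.png'),cv2.imread('pics/top9c.png')]);cv2.imwrite('pics/o9.png',g)
s=status.read_state();print(s['position'])
E
```

```text
scene [397.4 189.7] [374 175  48  31 353] [[-128.0, 270.0], [67.0, 253.0], [-31.0, 263.0]]
scene [318.3 223.3] [309 215  21  17 214] [[-199.0, 5.0], [-107.0, -7.0], [-155.0, -3.0]]
scene [305.9 264.1] [298 260  16  10  90] [[-122.0, -145.0], [-63.0, -143.0], [-95.0, -142.0]]
top [289.5 282.6] [285 273  10  20 183] [[-118.0, 9.0], [-186.0, -20.0], [-151.0, -4.0]]
[ 0.514239   -0.05866739  0.19959732]
```

View pics/o9.png

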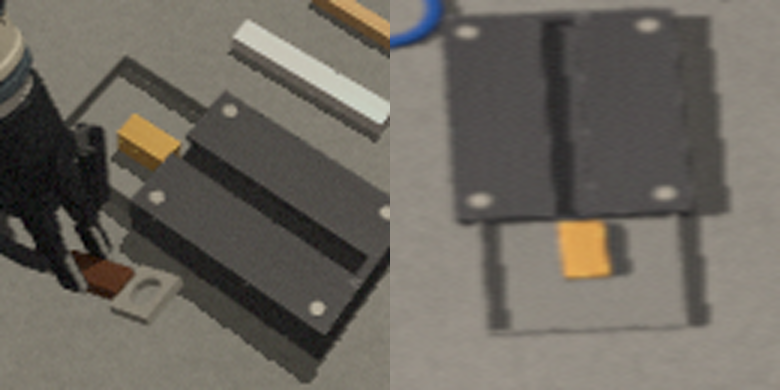

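The slot is empty and the offcuts lie in the tray, at block frame about (-151,-3) and seemingly stacked. Both are fully past the mouth. Next I take the scraper to the peg, starting with the eye ahead of the tip at 45°.

Request:
step_arm(steps=[{"tx":2.6,"ty":-8,"tz":10.6,"rx":0,"ry":0,"rz":-0.0471},{"tx":2.6,"ty":-8,"tz":10.6,"rx":0,"ry":0,"rz":-0.0471},{"tx":2.6,"ty":-8,"tz":10.6,"rx":0,"ry":0,"rz":-0.0471},{"tx":2.6,"ty":-8,"tz":10.6,"rx":0,"ry":0,"rz":-0.0471},{"tx":2.6,"ty":-8,"tz":10.6,"rx":0,"ry":0,"rz":-0.0471},{"tx":2.6,"ty":-8,"tz":10.6,"rx":0,"ry":0,"rz":-0.0471},{"tx":2.6,"ty":-16.9,"tz":0,"rx":-0.0104,"ry":-0.0424,"rz":0},{"tx":2.6,"ty":-16.9,"tz":0,"rx":-0.0104,"ry":-0.0424,"rz":0},{"tx":2.6,"ty":-16.9,"tz":0,"rx":-0.0104,"ry":-0.0424,"rz":0},{"tx":2.6,"ty":-16.9,"tz":0,"rx":-0.0104,"ry":-0.0424,"rz":0},{"tx":2.6,"ty":-16.9,"tz":0,"rx":-0.0104,"ry":-0.0424,"rz":0},{"tx":2.6,"ty":-16.9,"tz":0,"rx":-0.0104,"ry":-0.0424,"rz":0}])

```text
clock: 14.72
position: [0.5463, -0.2059, 0.2634]
ee_rot: [[0.686, -0.232, 0.69], [-0.163, -0.973, -0.165], [0.709, 0.001, -0.705]]
ft_force: [0.6, 0.7, -1.6]
gripper_width: 0.273
grip_force: 69.8
```

Request:
step_arm(steps=[{"tx":0,"ty":0,"tz":0,"rx":0,"ry":0,"rz":0},{"tx":0,"ty":0,"tz":0,"rx":0,"ry":0,"rz":0},{"tx":0,"ty":0,"tz":0,"rx":0,"ry":0,"rz":0}])

```text
clock: 14.97
position: [0.5457, -0.206, 0.2633]
ee_rot: [[0.688, -0.234, 0.687], [-0.165, -0.972, -0.166], [0.707, 0.0, -0.707]]
ft_force: [0.5, 1.1, -0.9]
gripper_width: 0.28
grip_force: 69.8
```

```bash
python3 - <<'E'
from h import *
np.set_printoptions(precision=3,suppress=True)
p=[];R=[]
for i in range(4):
    d=get('wrist','w10'); s=status.read_state();p.append(s['position']);R.append(s['ee_rot'])
t=np.mean(p,0);R=np.mean(R,0);print(t,R.tolist())
eye=t+R[:,0]*.066;print('eye',eye,'proj',proj(d,eye),'pegtip proj',proj(d,[(.6184,-.2265,.2805),(.6623,-.2385,.2365),(.6184+.0437,-.226-.0107,.235)]))
S=get('scene','s10')
pe=proj(S,[eye,(.6184,-.2265,.2805)]);print(pe)
g=np.zeros((480,800,3),np.uint8);g[:,:480]=cv2.resize(d['color'][0:240,200:440],(480,480),interpolation=2)
x,y=pe.mean(0).astype(int);g[:320,480:]=cv2.resize(S['color'][y-40:y+40,x-40:x+40],(320,320),interpolation=2)
cv2.imwrite('pics/o10.png',cv2.cvtColor(g,cv2.COLOR_RGB2BGR))
E
```

```text
[ 0.546 -0.206  0.264] [[0.68724768642461, -0.23416938590366101, 0.687644688699999], [-0.16503067935135715, -0.9721955214164336, -0.16613442602483053], [0.7074287556872062, 0.0006929905929252253, -0.7067842910234556]]
eye [ 0.591 -0.217  0.31 ] proj [[320.91  144.206]] pegtip proj [[326.551 138.906]
 [327.303 129.964]
 [324.348 132.571]]
[[276.231 307.522]
 [284.043 324.523]]
```

View pics/o10.png

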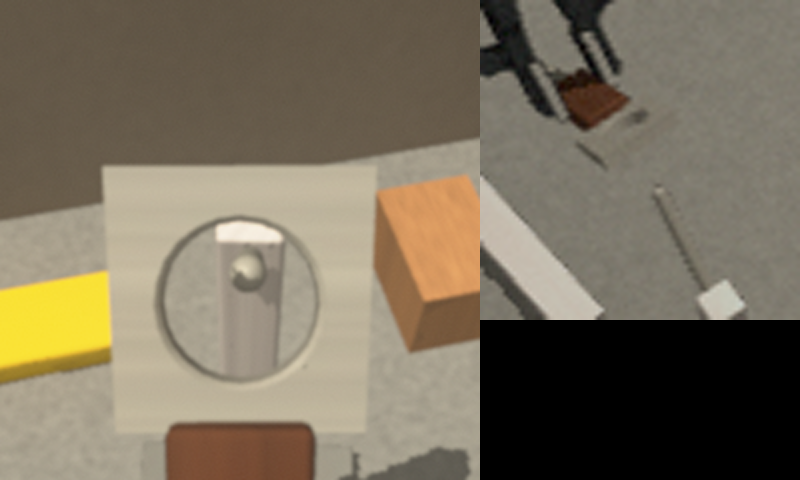

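The peg's round tip shows through the eye hole. The tip is at full-size pixel (323.5,135.5) and the hole centre at (319,149.5). I work out the sideways offset in the tool frame.

```bash
python3 - <<'E'
from h import *
np.set_printoptions(precision=4,suppress=True)
d=load('w10');S=load('s10')
R=np.array([[.6872,-.2342,.6876],[-.1650,-.9722,-.1661],[.7074,.0007,-.7068]]);t=np.array([.546,-.206,.264])
def hit(uv,zt):
    c,r=ray(d,uv);c=(c-t)@R;r=r[0]@R;return c+r*(zt-c[2])/r[2]
e=hit((319,149.5),-.004);print('eye tool',e)
for z in(.035,.04,.045): print('tip',z,hit((323.5,135.5),z),'off world',R@((hit((323.5,135.5),z)-e)*[1,1,0]))
# tip by scene (280.. crop 658,190)
x,y=[int(v) for v in proj(S,[(.5913,-.2169,.3107),(.6184,-.2265,.2805)]).mean(0)]
u=(x-40+(658-480)/4,y-40+190/4);P=tri(d,(323.5,135.5),S,u);print('tip tri',P,(P-t)@R)
E
```

```text
eye tool [ 0.0643 -0.0002 -0.004 ]
tip 0.035 [0.0666 0.0016 0.035 ] off world [ 0.0012 -0.0021  0.0016]
tip 0.04 [0.0663 0.0016 0.04  ] off world [ 0.001  -0.0021  0.0014]
tip 0.045 [0.066  0.0017 0.045 ] off world [ 0.0008 -0.0021  0.0012]
tip tri [ 0.6173 -0.2242  0.2846] [0.0666 0.0011 0.0375]
```

Request:
step_arm(steps=[{"tx":1,"ty":-2,"tz":1.5,"rx":0,"ry":0,"rz":0},{"tx":0,"ty":0,"tz":0,"rx":0,"ry":0,"rz":0},{"tx":5.2,"ty":-1.3,"tz":-5.4,"rx":0,"ry":0,"rz":0},{"tx":5.2,"ty":-1.3,"tz":-5.4,"rx":0,"ry":0,"rz":0},{"tx":5.2,"ty":-1.3,"tz":-5.4,"rx":0,"ry":0,"rz":0},{"tx":5.2,"ty":-1.3,"tz":-5.4,"rx":0,"ry":0,"rz":0},{"tx":5.2,"ty":-1.3,"tz":-5.4,"rx":0,"ry":0,"rz":0},{"tx":5.2,"ty":-1.3,"tz":-5.4,"rx":0,"ry":0,"rz":0},{"tx":0,"ty":0,"tz":0,"rx":0,"ry":0,"rz":0}])

```text
clock: 15.97
position: [0.5776, -0.2176, 0.2293]
ee_rot: [[0.689, -0.236, 0.685], [-0.168, -0.972, -0.166], [0.705, -0.0, -0.709]]
ft_force: [0.1, 0.4, -2.4]
gripper_width: 0.281
grip_force: 69.8
```

Request:
step_arm(steps=[{"tx":5.2,"ty":-1.3,"tz":-5.4,"rx":0,"ry":0,"rz":0},{"tx":5.2,"ty":-1.3,"tz":-5.4,"rx":0,"ry":0,"rz":0},{"tx":5.2,"ty":-1.3,"tz":-5.4,"rx":0,"ry":0,"rz":0},{"tx":5.2,"ty":-1.3,"tz":-5.4,"rx":0,"ry":0,"rz":0},{"tx":0,"ty":0,"tz":0,"rx":0,"ry":0,"rz":0},{"tx":0,"ty":0,"tz":0,"rx":0,"ry":0,"rz":0}])

```text
clock: 16.47
position: [0.5982, -0.2228, 0.2094]
ee_rot: [[0.688, -0.236, 0.686], [-0.167, -0.972, -0.167], [0.706, 0.0, -0.708]]
ft_force: [0.3, 0.2, -1.8]
gripper_width: 0.277
grip_force: 69.8
```

Request:
step_arm(steps=[{"tx":0,"ty":0,"tz":0,"rx":0,"ry":0,"rz":0},{"tx":0,"ty":0,"tz":0,"rx":0,"ry":0,"rz":0},{"tx":0,"ty":0,"tz":0,"rx":0,"ry":0,"rz":0},{"tx":0,"ty":0,"tz":0,"rx":0,"ry":0,"rz":0},{"tx":0,"ty":0,"tz":0,"rx":0,"ry":0,"rz":0},{"tx":0,"ty":0,"tz":0,"rx":0,"ry":0,"rz":0},{"tx":0,"ty":0,"tz":0,"rx":0,"ry":0,"rz":0},{"tx":0,"ty":0,"tz":0,"rx":0,"ry":0,"rz":0},{"tx":0,"ty":0,"tz":0,"rx":0,"ry":0,"rz":0},{"tx":0,"ty":0,"tz":0,"rx":0,"ry":0,"rz":0}], hand=65)

```text
clock: 17.3
position: [0.5982, -0.223, 0.2104]
ee_rot: [[0.687, -0.237, 0.687], [-0.167, -0.972, -0.168], [0.707, 0.001, -0.707]]
ft_force: [0.1, 0.3, -1.1]
gripper_width: 0.755
grip_force: 0.0
```

Request:
step_arm(steps=[{"tx":-5,"ty":1.3,"tz":5,"rx":0,"ry":0,"rz":0},{"tx":-8,"ty":2,"tz":8,"rx":0,"ry":0,"rz":0},{"tx":-12,"ty":3,"tz":12,"rx":0,"ry":0,"rz":0},{"tx":-15,"ty":3.6,"tz":15,"rx":0,"ry":0,"rz":0},{"tx":-15,"ty":3.6,"tz":15,"rx":0,"ry":0,"rz":0},{"tx":-15,"ty":3.6,"tz":15,"rx":0,"ry":0,"rz":0},{"tx":-10,"ty":0,"tz":10,"rx":0.0187,"ry":0.0763,"rz":0},{"tx":-10,"ty":0,"tz":10,"rx":0.0187,"ry":0.0763,"rz":0},{"tx":-10,"ty":0,"tz":10,"rx":0.0187,"ry":0.0763,"rz":0},{"tx":-5,"ty":0,"tz":10,"rx":0.0187,"ry":0.0763,"rz":0},{"tx":0,"ty":0,"tz":5,"rx":0.0187,"ry":0.0763,"rz":0},{"tx":0,"ty":0,"tz":0,"rx":0,"ry":0,"rz":0}])

```text
clock: 18.3
position: [0.4943, -0.2064, 0.3277]
ee_rot: [[0.898, -0.236, 0.371], [-0.218, -0.972, -0.091], [0.382, 0.001, -0.924]]
ft_force: [1.2, -0.1, -1.0]
gripper_width: 0.761
grip_force: 0.0
```

Request:
step_arm(steps=[{"tx":0,"ty":0,"tz":0,"rx":0.0187,"ry":0.0763,"rz":0.03},{"tx":0,"ty":0,"tz":0,"rx":0.0187,"ry":0.0763,"rz":0.03},{"tx":0,"ty":0,"tz":0,"rx":0.0187,"ry":0.0763,"rz":0.03},{"tx":0,"ty":0,"tz":0,"rx":0.0187,"ry":0.0763,"rz":0.03},{"tx":0,"ty":0,"tz":0,"rx":0.0187,"ry":0.0763,"rz":0.03},{"tx":0,"ty":0,"tz":0,"rx":0,"ry":0,"rz":0.03},{"tx":0,"ty":0,"tz":0,"rx":0,"ry":0,"rz":0.03},{"tx":0,"ty":0,"tz":0,"rx":0,"ry":0,"rz":0.03},{"tx":0,"ty":0,"tz":0,"rx":0,"ry":0,"rz":0}])

```text
clock: 19.05
position: [0.493, -0.2057, 0.3249]
ee_rot: [[1.0, -0.001, 0.002], [-0.001, -1.0, 0.03], [0.002, -0.03, -1.0]]
ft_force: [-0.6, 0.3, -0.1]
gripper_width: 0.762
grip_force: 0.0
```

```bash
python3 - <<'E'
from h import *
np.set_printoptions(precision=3,suppress=True)
S=get('scene','s11');T=get('top','t11');W=get('wrist','w11')
s=status.read_state();print(s['clock'],s['position'],s['ee_rot'].tolist(),s['qpos'].round(0))
g=np.zeros((600,800,3),np.uint8)
g[:300,:400]=cv2.resize(S['color'][310:400,230:350],(400,300),interpolation=2);g[:300,400:]=cv2.resize(T['color'][140:230,360:480],(400,300),interpolation=2)
g[300:,:400]=cv2.resize(W['color'],(400,300),interpolation=3);g[300:,400:]=cv2.resize(T['color'][110:360,150:483],(400,300),interpolation=2)
cv2.imwrite('pics/o11.png',cv2.cvtColor(g,cv2.COLOR_RGB2BGR))
E
```

```text
19.2 [ 0.493 -0.206  0.325] [[0.9999911581117161, -0.003350838956480446, 0.00254078268976125], [-0.0034243945100532166, -0.9995583076274374, 0.029520555130500857], [0.0024407418192785822, -0.029528994755344384, -0.9995609442390748]] [-27.  -2.  68.   2. 114.  64.]
```

View pics/o11.png

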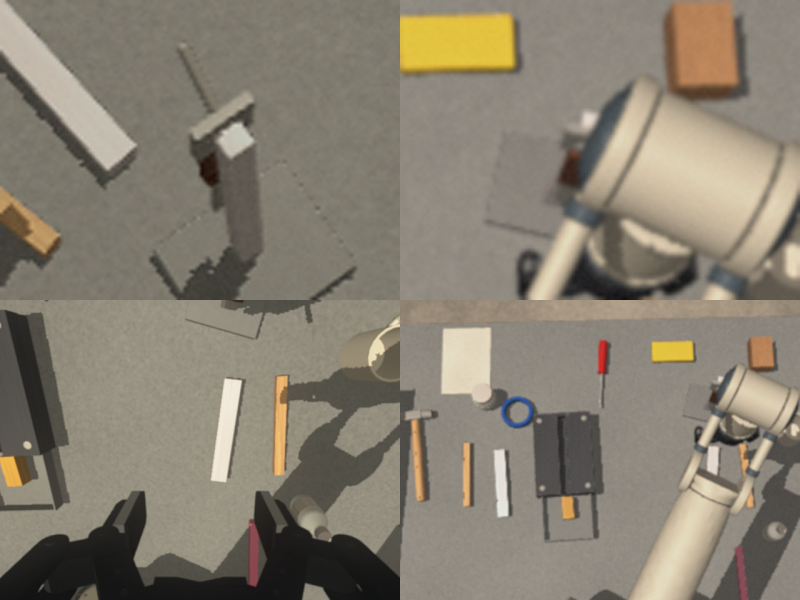

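The scraper hangs by its eye at the peg root, plate at (222,122) and grip behind the post in the first panel. Bars and sticks are unmoved. Now the right stick at (0.472,-0.339), yaw 3.35°.

Request:
step_arm(steps=[{"tx":-2.1,"ty":-13.3,"tz":-23.5,"rx":-0.003,"ry":0.0002,"rz":0.0062},{"tx":-2.1,"ty":-13.3,"tz":-23.5,"rx":-0.003,"ry":0.0002,"rz":0.0062},{"tx":-2.1,"ty":-13.3,"tz":-23.5,"rx":-0.003,"ry":0.0002,"rz":0.0062},{"tx":-2.1,"ty":-13.3,"tz":-23.5,"rx":-0.003,"ry":0.0002,"rz":0.0062},{"tx":-2.1,"ty":-13.3,"tz":-23.5,"rx":-0.003,"ry":0.0002,"rz":0.0062},{"tx":-2.1,"ty":-13.3,"tz":-23.5,"rx":-0.003,"ry":0.0002,"rz":0.0062},{"tx":-2.1,"ty":-13.3,"tz":-23.5,"rx":-0.003,"ry":0.0002,"rz":0.0062},{"tx":-2.1,"ty":-13.3,"tz":-23.5,"rx":-0.003,"ry":0.0002,"rz":0.0062},{"tx":-2.1,"ty":-13.3,"tz":-23.5,"rx":-0.003,"ry":0.0002,"rz":0.0062},{"tx":-2.1,"ty":-13.3,"tz":-23.5,"rx":-0.003,"ry":0.0002,"rz":0.0062},{"tx":0,"ty":0,"tz":0,"rx":0,"ry":0,"rz":0},{"tx":0,"ty":0,"tz":0,"rx":0,"ry":0,"rz":0}], hand=45)

```text
clock: 20.2
position: [0.4711, -0.3383, 0.0891]
ee_rot: [[0.998, 0.058, -0.004], [0.058, -0.998, 0.002], [-0.003, -0.002, -1.0]]
ft_force: [0.5, -0.3, 0.9]
gripper_width: 0.526
grip_force: 0.0
```

```bash
python3 - <<'E'
from h import *
np.set_printoptions(precision=4,suppress=True)
p=[]
for i in range(4): W=get('wrist','w12');p.append(status.read_state()['position'])
s=status.read_state();print(np.mean(p,0),s['ee_rot'].tolist())
print('stick',rectw(W,proj(W,(.472,-.339,.018))[0],[8,90,60],[25,255,255],.018,40))
w4,w5=load('w4'),load('w5')
for c,a,b in((WB,(387,202),(275,202)),(OR,(464,195),(353,195)),(BR,(320,186),(207,186))):
    print('tri',tri(w4,comp(w4,a,*c,20)[0],w5,comp(w5,b,*c,20)[0]))
E
```

```text
[ 0.4728 -0.3387  0.0924] [[0.9982040439063742, 0.05987673445322173, 0.001861021273330852], [0.059881326041566145, -0.9982023273199954, -0.002518039802825043], [0.0017069037656144805, 0.0026249579355357815, -0.999995098025671]]
stick (array([ 471.5, -339.6], dtype=float32), array([ 471.5, -339.5]), array([ 18.5, 178. ]), np.float32(3.38))
tri [ 0.468  -0.2419  0.0156]
tri [ 0.475  -0.3395  0.01  ]
tri [ 0.4878 -0.1581  0.0099]
```

Request:
step_arm(steps=[{"tx":0,"ty":-1,"tz":-15,"rx":0,"ry":0,"rz":0},{"tx":0,"ty":0,"tz":-15,"rx":0,"ry":0,"rz":0},{"tx":0,"ty":0,"tz":-15,"rx":0,"ry":0,"rz":0},{"tx":0,"ty":0,"tz":-15,"rx":0,"ry":0,"rz":0},{"tx":0,"ty":0,"tz":-12,"rx":0,"ry":0,"rz":0},{"tx":0,"ty":0,"tz":-8,"rx":0,"ry":0,"rz":0},{"tx":0,"ty":0,"tz":-4,"rx":0,"ry":0,"rz":0},{"tx":0,"ty":0,"tz":0,"rx":0,"ry":0,"rz":0},{"tx":0,"ty":0,"tz":0,"rx":0,"ry":0,"rz":0}])

```text
clock: 21.15
position: [0.4725, -0.34, 0.0072]
ee_rot: [[0.998, 0.059, -0.001], [0.059, -0.998, -0.001], [-0.001, 0.001, -1.0]]
ft_force: [-0.1, -0.1, 0.5]
gripper_width: 0.525
grip_force: 0.0
```

Request:
step_arm(steps=[{"tx":0,"ty":0,"tz":0,"rx":0,"ry":0,"rz":0},{"tx":0,"ty":0,"tz":0,"rx":0,"ry":0,"rz":0},{"tx":0,"ty":0,"tz":0,"rx":0,"ry":0,"rz":0},{"tx":0,"ty":0,"tz":0,"rx":0,"ry":0,"rz":0},{"tx":0,"ty":0,"tz":0,"rx":0,"ry":0,"rz":0},{"tx":0,"ty":0,"tz":0,"rx":0,"ry":0,"rz":0},{"tx":0,"ty":0,"tz":0,"rx":0,"ry":0,"rz":0},{"tx":0,"ty":0,"tz":0,"rx":0,"ry":0,"rz":0}], hand=3, force=40)

```text
clock: 21.82
position: [0.4727, -0.3404, 0.0077]
ee_rot: [[0.998, 0.059, 0.0], [0.059, -0.998, -0.002], [0.0, 0.002, -1.0]]
ft_force: [0.2, 0.3, 6.4]
gripper_width: 0.195
grip_force: 41.1
```

```bash
python3 - <<'E'
from h import *
np.set_printoptions(precision=4,suppress=True)
p=[]
for i in range(4): W=get('wrist','w13');p.append(status.read_state()['position'])
s=status.read_state();print(np.mean(p,0),s['ee_rot'].tolist(),s['gripper_width'],s['grip_force'])
E
```

```text
[ 0.4727 -0.3404  0.0077] [[0.9982408038118888, 0.059289372766416916, 0.00026054166452140815], [0.05928972899151797, -0.9982393930602522, -0.0016858762740855017], [0.00016012840620644234, 0.0016983579316509976, -0.9999985449685561]] 0.19431299088492954 41.07647180557251
```

Request:
step_arm(steps=[{"tx":0,"ty":0,"tz":10,"rx":0,"ry":0,"rz":0},{"tx":0,"ty":0,"tz":33,"rx":0,"ry":0,"rz":0},{"tx":0,"ty":0,"tz":33,"rx":0,"ry":0,"rz":0},{"tx":0,"ty":0,"tz":33,"rx":0,"ry":0,"rz":0},{"tx":0,"ty":0,"tz":33,"rx":0,"ry":0,"rz":-0.0148},{"tx":0,"ty":27,"tz":0,"rx":0,"ry":0,"rz":0}])

```text
clock: 22.52
position: [0.4737, -0.3173, 0.1571]
ee_rot: [[0.999, 0.04, 0.008], [0.04, -0.999, -0.009], [0.007, 0.01, -1.0]]
ft_force: [1.7, -0.9, 0.9]
gripper_width: 0.202
grip_force: 40.4
```

Request:
step_arm(steps=[{"tx":0,"ty":40,"tz":0,"rx":0,"ry":0,"rz":0},{"tx":0,"ty":40,"tz":0,"rx":0,"ry":0,"rz":0},{"tx":0,"ty":40,"tz":0,"rx":0,"ry":0,"rz":0},{"tx":0,"ty":40,"tz":0,"rx":0,"ry":0,"rz":0},{"tx":0,"ty":40,"tz":0,"rx":0,"ry":0,"rz":0},{"tx":0,"ty":40,"tz":0,"rx":0,"ry":0,"rz":0},{"tx":0,"ty":40,"tz":0,"rx":0,"ry":0,"rz":0},{"tx":20,"ty":40,"tz":0,"rx":0,"ry":0,"rz":0},{"tx":20,"ty":40,"tz":-10,"rx":0,"ry":0,"rz":0},{"tx":20,"ty":40,"tz":-20,"rx":0,"ry":0,"rz":0},{"tx":10,"ty":40,"tz":-20,"rx":0,"ry":0,"rz":0},{"tx":0,"ty":0,"tz":0,"rx":0,"ry":0,"rz":0}])

```text
clock: 23.52
position: [0.5335, 0.1169, 0.0994]
ee_rot: [[0.999, 0.05, -0.008], [0.05, -0.999, 0.002], [-0.008, -0.002, -1.0]]
ft_force: [-0.9, -1.1, -1.0]
gripper_width: 0.193
grip_force: 40.4
```

Request:
step_arm(steps=[{"tx":0,"ty":0,"tz":0,"rx":0,"ry":0,"rz":0},{"tx":0,"ty":0,"tz":0,"rx":0,"ry":0,"rz":0},{"tx":0,"ty":0,"tz":0,"rx":0,"ry":0,"rz":0}])

```text
clock: 23.77
position: [0.5353, 0.1102, 0.1052]
ee_rot: [[0.999, 0.043, -0.0], [0.043, -0.999, -0.001], [-0.0, 0.001, -1.0]]
ft_force: [0.1, -0.2, 0.1]
gripper_width: 0.198
grip_force: 40.4
```

```bash
cat >> h.py <<'E'
def pose(n=5,save='tmp'):
    p=[];R=[]
    for i in range(n): W=get('wrist',save);s=status.read_state();p.append(s['position']);R.append(s['ee_rot'])
    R=np.mean(R,0);p=np.mean(p,0)
    print('TCP',p.round(4),'yaw',np.degrees(np.arctan2(R[1,0],R[0,0])).round(2),'zaxis',R[:,2].round(4),'w',round(s['gripper_width'],3),'F',s['ft_force'].round(1),'clk',s['clock']);return W
E
python3 -c "
from h import *
pose(5,'w14')"
```

```text
TCP [0.5354 0.1101 0.1053] yaw 2.46 zaxis [ 3.e-04 -3.e-04 -1.e+00] w 0.193 F [ 0.6  0.1 -0. ] clk 24.0167
```

Request:
step_arm(steps=[{"tx":3.6,"ty":8,"tz":0,"rx":0,"ry":0,"rz":0},{"tx":3.6,"ty":8.5,"tz":0,"rx":0,"ry":0,"rz":0.001},{"tx":0,"ty":0,"tz":-10,"rx":0,"ry":0,"rz":0},{"tx":0,"ty":0,"tz":-10,"rx":0,"ry":0,"rz":0},{"tx":0,"ty":0,"tz":-10,"rx":0,"ry":0,"rz":0},{"tx":0,"ty":0,"tz":-8,"rx":0,"ry":0,"rz":0},{"tx":0,"ty":0,"tz":-4,"rx":0,"ry":0,"rz":0},{"tx":0,"ty":0,"tz":-2,"rx":0,"ry":0,"rz":0},{"tx":0,"ty":0,"tz":-1,"rx":0,"ry":0,"rz":0},{"tx":0,"ty":0,"tz":0,"rx":0,"ry":0,"rz":0},{"tx":0,"ty":0,"tz":0,"rx":0,"ry":0,"rz":0}])

```text
clock: 24.93
position: [0.5426, 0.1276, 0.0598]
ee_rot: [[0.999, 0.046, -0.0], [0.046, -0.999, -0.0], [-0.0, 0.0, -1.0]]
ft_force: [-0.0, 0.2, -0.1]
gripper_width: 0.197
grip_force: 40.4
```

```bash
python3 -c "
from h import *
pose(4,'w15')"
```

```text
TCP [0.5426 0.1277 0.0598] yaw 2.61 zaxis [-3.e-04 -2.e-04 -1.e+00] w 0.198 F [-0.3 -0.3 -0.6] clk 25.1333
```

Request:
step_arm(steps=[{"tx":0,"ty":-0.8,"tz":-1,"rx":0,"ry":0,"rz":0},{"tx":0,"ty":0,"tz":-1,"rx":0,"ry":0,"rz":0},{"tx":0,"ty":0,"tz":-0.5,"rx":0,"ry":0,"rz":0},{"tx":0,"ty":0,"tz":0,"rx":0,"ry":0,"rz":0},{"tx":0,"ty":0,"tz":0,"rx":0,"ry":0,"rz":0}])

```text
clock: 25.55
position: [0.5425, 0.1268, 0.0577]
ee_rot: [[0.999, 0.046, -0.001], [0.046, -0.999, -0.0], [-0.001, 0.0, -1.0]]
ft_force: [-1.4, -0.7, 5.4]
gripper_width: 0.195
grip_force: 41.0
```

Request:
step_arm(steps=[{"tx":0,"ty":0,"tz":0,"rx":0,"ry":0,"rz":0},{"tx":0,"ty":0,"tz":0,"rx":0,"ry":0,"rz":0},{"tx":0,"ty":0,"tz":0,"rx":0,"ry":0,"rz":0},{"tx":0,"ty":0,"tz":0,"rx":0,"ry":0,"rz":0},{"tx":0,"ty":0,"tz":10,"rx":0,"ry":0,"rz":0},{"tx":0,"ty":0,"tz":20,"rx":0,"ry":0,"rz":0},{"tx":0,"ty":0,"tz":30,"rx":0,"ry":0,"rz":0},{"tx":0,"ty":0,"tz":30,"rx":0,"ry":0,"rz":0},{"tx":0,"ty":0,"tz":30,"rx":0,"ry":0,"rz":0},{"tx":0,"ty":0,"tz":30,"rx":0,"ry":0,"rz":0},{"tx":0,"ty":0,"tz":0,"rx":0,"ry":0,"rz":0},{"tx":0,"ty":0,"tz":0,"rx":0,"ry":0,"rz":0}], hand=45)

```text
clock: 26.55
position: [0.5433, 0.1271, 0.2103]
ee_rot: [[0.999, 0.046, 0.004], [0.046, -0.999, 0.001], [0.004, -0.0, -1.0]]
ft_force: [-0.1, 0.0, -0.3]
gripper_width: 0.524
grip_force: 0.0
```

```bash
cat >> h.py <<'E'
def blk(P):
    a=np.radians(2.54);P=np.asarray(P)/1e3-[.5397,.1686]
    return (np.array([[np.cos(a),np.sin(a)],[-np.sin(a),np.cos(a)]])@P*1e3).round(1)
E
python3 -c "
from h import *
W=pose(3,'w16')
m=cv2.inRange(cv2.cvtColor(W['color'],cv2.COLOR_RGB2HSV),np.array(OR[0]),np.array(OR[1]))
n,l,st,c=cv2.connectedComponentsWithStats(m)
for i in range(1,n):
  if st[i,4]>300: r=rectw(W,c[i],*OR,.068);print(c[i],st[i],r,blk(r[0]), rectw(W,c[i],*OR,.018))"
```

```text
TCP [0.5422 0.1269 0.2065] yaw 2.61 zaxis [-1.6e-03 -4.0e-04 -1.0e+00] w 0.527 F [-0.4 -0.3 -0.5] clk 26.7
[320.7662023  216.62537856] [ 306   93   29  246 3302] (array([541.2, 126.8], dtype=float32), array([541.3, 126.8]), array([ 19.1, 178.6]), np.float32(2.65)) [ -0.4 -41.8] (array([527.1, 126.2], dtype=float32), array([527.2, 126.2]), array([ 22.5, 210.5]), np.float32(2.65))
[277.0660066  371.89250354] [ 259  336   37   68 2121] (array([421. , 155.4], dtype=float32), array([418.8, 155.5]), array([27.9, 62.3]), np.float32(4.03)) [-119.2   -7.9] (array([385.4, 159.9], dtype=float32), array([382.7, 159.9]), array([32.9, 73.5]), np.float32(4.03))
```

Request:
step_arm(steps=[{"tx":-5,"ty":31,"tz":0,"rx":0,"ry":0,"rz":-0.002},{"tx":-5,"ty":31,"tz":0,"rx":0,"ry":0,"rz":-0.002},{"tx":-5,"ty":31,"tz":0,"rx":0,"ry":0,"rz":-0.002},{"tx":-5,"ty":31,"tz":0,"rx":0,"ry":0,"rz":-0.002},{"tx":-5,"ty":31,"tz":-15,"rx":0,"ry":0,"rz":-0.002},{"tx":-5,"ty":31,"tz":-20,"rx":0,"ry":0,"rz":-0.002},{"tx":-5,"ty":31,"tz":-20,"rx":0,"ry":0,"rz":-0.002},{"tx":-5,"ty":31,"tz":-20,"rx":0,"ry":0,"rz":-0.002},{"tx":-5,"ty":31,"tz":-20,"rx":0,"ry":0,"rz":-0.002},{"tx":-5,"ty":32,"tz":-20,"rx":0,"ry":0,"rz":-0.002},{"tx":0,"ty":0,"tz":0,"rx":0,"ry":0,"rz":0},{"tx":0,"ty":0,"tz":0,"rx":0,"ry":0,"rz":0}])

```text
clock: 27.7
position: [0.4898, 0.4381, 0.0868]
ee_rot: [[1.0, 0.028, -0.007], [0.028, -1.0, -0.005], [-0.008, 0.005, -1.0]]
ft_force: [0.5, -0.8, -0.4]
gripper_width: 0.524
grip_force: 0.0
```

```bash
python3 -c "
from h import *
W=pose(4,'w17')
print(rectw(W,proj(W,(.4925,.4386,.018))[0],*OR,.018,40),proj(W,(.4925,.4386,.018)))"
```

```text
TCP [0.4922 0.4372 0.0911] yaw 1.46 zaxis [-0.002  -0.0014 -1.    ] w 0.521 F [-0.3  0.8 -0.8] clk 27.9
(array([492.7, 440.1], dtype=float32), array([492.8, 440.2]), array([ 18.1, 177.8]), np.float32(1.29)) [[317.57610643 257.16592918]]
```

Request:
step_arm(steps=[{"tx":0,"ty":2,"tz":-15,"rx":0,"ry":0,"rz":-0.002},{"tx":0,"ty":0,"tz":-15,"rx":0,"ry":0,"rz":0},{"tx":0,"ty":0,"tz":-15,"rx":0,"ry":0,"rz":0},{"tx":0,"ty":0,"tz":-15,"rx":0,"ry":0,"rz":0},{"tx":0,"ty":0,"tz":-12,"rx":0,"ry":0,"rz":0},{"tx":0,"ty":0,"tz":-8,"rx":0,"ry":0,"rz":0},{"tx":0,"ty":0,"tz":-3,"rx":0,"ry":0,"rz":0},{"tx":0,"ty":0,"tz":0,"rx":0,"ry":0,"rz":0},{"tx":0,"ty":0,"tz":0,"rx":0,"ry":0,"rz":0}])

```text
clock: 28.65
position: [0.4927, 0.44, 0.0096]
ee_rot: [[1.0, 0.023, -0.0], [0.023, -1.0, 0.0], [-0.0, -0.0, -1.0]]
ft_force: [0.2, 0.3, 0.1]
gripper_width: 0.526
grip_force: 0.0
```

Request:
step_arm(steps=[{"tx":0,"ty":0,"tz":0,"rx":0,"ry":0,"rz":0},{"tx":0,"ty":0,"tz":0,"rx":0,"ry":0,"rz":0},{"tx":0,"ty":0,"tz":0,"rx":0,"ry":0,"rz":0},{"tx":0,"ty":0,"tz":0,"rx":0,"ry":0,"rz":0},{"tx":0,"ty":0,"tz":0,"rx":0,"ry":0,"rz":0},{"tx":0,"ty":0,"tz":0,"rx":0,"ry":0,"rz":0},{"tx":0,"ty":0,"tz":0,"rx":0,"ry":0,"rz":0},{"tx":0,"ty":0,"tz":0,"rx":0,"ry":0,"rz":0}], hand=3, force=40)

```text
clock: 29.32
position: [0.4928, 0.4404, 0.01]
ee_rot: [[1.0, 0.024, 0.0], [0.024, -1.0, 0.001], [0.0, -0.001, -1.0]]
ft_force: [0.3, -0.0, 5.8]
gripper_width: 0.196
grip_force: 41.2
```

```bash
python3 -c "
from h import *
W=pose(4,'w18')"
```

```text
TCP [0.4928 0.4404 0.01  ] yaw 1.36 zaxis [ 3.0e-04  1.1e-03 -1.0e+00] w 0.194 F [0.1 0.2 6. ] clk 29.5167
```

Request:
step_arm(steps=[{"tx":0,"ty":0,"tz":10,"rx":0,"ry":0,"rz":0},{"tx":0,"ty":0,"tz":30,"rx":0,"ry":0,"rz":0},{"tx":0,"ty":0,"tz":30,"rx":0,"ry":0,"rz":0},{"tx":0,"ty":0,"tz":30,"rx":0,"ry":0,"rz":0},{"tx":5,"ty":-25,"tz":10,"rx":0,"ry":0,"rz":0.0026},{"tx":5,"ty":-30,"tz":0,"rx":0,"ry":0,"rz":0.003},{"tx":7,"ty":-30,"tz":0,"rx":0,"ry":0,"rz":0.003},{"tx":7,"ty":-30,"tz":0,"rx":0,"ry":0,"rz":0.003},{"tx":7,"ty":-30,"tz":0,"rx":0,"ry":0,"rz":0.003},{"tx":7,"ty":-30,"tz":0,"rx":0,"ry":0,"rz":0.003},{"tx":7,"ty":-30,"tz":0,"rx":0,"ry":0,"rz":0.003},{"tx":0,"ty":-25,"tz":0,"rx":0,"ry":0,"rz":0}])

```text
clock: 30.52
position: [0.5377, 0.2076, 0.1186]
ee_rot: [[0.999, 0.043, -0.002], [0.043, -0.999, -0.001], [-0.002, 0.001, -1.0]]
ft_force: [0.3, 0.6, -0.5]
gripper_width: 0.196
grip_force: 40.5
```

Request:
step_arm(steps=[{"tx":0,"ty":0,"tz":0,"rx":0,"ry":0,"rz":0},{"tx":0,"ty":0,"tz":0,"rx":0,"ry":0,"rz":0}])

```text
clock: 30.68
position: [0.5373, 0.2088, 0.1188]
ee_rot: [[0.999, 0.042, -0.002], [0.042, -0.999, -0.0], [-0.002, 0.0, -1.0]]
ft_force: [-0.2, 0.3, -0.6]
gripper_width: 0.2
grip_force: 40.5
```

```bash
python3 -c "
from h import *
W=pose(6,'w19')"
```

```text
TCP [0.537  0.2107 0.1187] yaw 2.58 zaxis [-0.0017 -0.     -1.    ] w 0.198 F [-0.6 -0.  -0.4] clk 30.9833
```

Request:
step_arm(steps=[{"tx":0.8,"ty":0,"tz":-15,"rx":0,"ry":-0.0015,"rz":0},{"tx":0,"ty":0,"tz":-15,"rx":0,"ry":0,"rz":0},{"tx":0,"ty":0,"tz":-12,"rx":0,"ry":0,"rz":0},{"tx":0,"ty":0,"tz":-8,"rx":0,"ry":0,"rz":0},{"tx":0,"ty":0,"tz":-4,"rx":0,"ry":0,"rz":0},{"tx":0,"ty":0,"tz":-2,"rx":0,"ry":0,"rz":0},{"tx":0,"ty":0,"tz":-1,"rx":0,"ry":0,"rz":0},{"tx":0,"ty":0,"tz":0,"rx":0,"ry":0,"rz":0},{"tx":0,"ty":0,"tz":0,"rx":0,"ry":0,"rz":0}])

```text
clock: 31.73
position: [0.5385, 0.21, 0.0625]
ee_rot: [[0.999, 0.044, 0.001], [0.044, -0.999, 0.0], [0.001, -0.0, -1.0]]
ft_force: [0.6, 0.2, 0.1]
gripper_width: 0.195
grip_force: 40.5
```

Request:
step_arm(steps=[{"tx":0,"ty":0,"tz":-1,"rx":0,"ry":0,"rz":0},{"tx":0,"ty":0,"tz":-0.5,"rx":0,"ry":0,"rz":0},{"tx":0,"ty":0,"tz":0,"rx":0,"ry":0,"rz":0},{"tx":0,"ty":0,"tz":0,"rx":0,"ry":0,"rz":0}])

```text
clock: 32.07
position: [0.5381, 0.2099, 0.0603]
ee_rot: [[0.999, 0.044, 0.0], [0.044, -0.999, -0.0], [0.0, 0.0, -1.0]]
ft_force: [0.2, 0.7, -0.2]
gripper_width: 0.195
grip_force: 40.5
```

Request:
step_arm(steps=[{"tx":0,"ty":0,"tz":-0.5,"rx":0,"ry":0,"rz":0},{"tx":0,"ty":0,"tz":0,"rx":0,"ry":0,"rz":0},{"tx":0,"ty":0,"tz":0,"rx":0,"ry":0,"rz":0},{"tx":0,"ty":0,"tz":0,"rx":0,"ry":0,"rz":0},{"tx":0,"ty":0,"tz":10,"rx":0,"ry":0,"rz":0},{"tx":0,"ty":0,"tz":20,"rx":0,"ry":0,"rz":0},{"tx":0,"ty":0,"tz":30,"rx":0,"ry":0,"rz":0},{"tx":0,"ty":0,"tz":30,"rx":0,"ry":0,"rz":0},{"tx":0,"ty":0,"tz":30,"rx":0,"ry":0,"rz":0},{"tx":0,"ty":0,"tz":30,"rx":0,"ry":0,"rz":0},{"tx":0,"ty":0,"tz":0,"rx":0,"ry":0,"rz":0},{"tx":0,"ty":0,"tz":0,"rx":0,"ry":0,"rz":0}], hand=45)

```text
clock: 33.07
position: [0.5391, 0.2102, 0.2136]
ee_rot: [[0.999, 0.044, 0.006], [0.044, -0.999, 0.002], [0.006, -0.001, -1.0]]
ft_force: [-0.1, -1.2, -0.1]
gripper_width: 0.526
grip_force: 0.0
```

```bash
python3 -c "
from h import *
W=pose(3,'w20')
for p,z,c in(((.5378,.2106,.068),.068,OR),((.5416,.1266,.068),.068,OR),((.4654,.3434,.018),.018,WB)):
  r=rectw(W,proj(W,p)[0],*c,z,40);print(r,r and blk(r[0]))
T=get('top','t20');print(rectw(T,(235,262),[0,0,150],[180,40,255],.018,25),rectw(T,(410,260),[0,0,150],[180,40,255],.018,25))"
```

```text
TCP [0.538  0.2098 0.2096] yaw 2.53 zaxis [ 1.e-04 -4.e-04 -1.e+00] w 0.526 F [-0.5  0.  -0.3] clk 33.2167
(array([538.1, 210. ], dtype=float32), array([537.7, 210. ]), array([ 18.8, 178.5]), np.float32(2.47)) [ 0.2 41.4]
(array([540.9, 129.3], dtype=float32), array([545.1, 129. ]), array([ 22.5, 178.8]), np.float32(2.62)) [ -0.5 -39.3]
(array([465.4, 352.2], dtype=float32), array([470.7, 346.9]), array([ 48.8, 188.7]), np.float32(3.92)) [-66.1 186.7]
(array([463.9, 345.2], dtype=float32), array([463.1, 344.4]), array([ 39.8, 196. ]), np.float32(0.64)) (array([ 459.7, -240.7], dtype=float32), array([ 459.3, -241.1]), array([ 33.4, 194.7]), np.float32(-6.51))
```

Request:
step_arm(steps=[{"tx":-7.3,"ty":22,"tz":0,"rx":0,"ry":0,"rz":0.0022},{"tx":-7.3,"ty":22,"tz":0,"rx":0,"ry":0,"rz":0.0022},{"tx":-7.3,"ty":22,"tz":-10,"rx":0,"ry":0,"rz":0.0022},{"tx":-7.3,"ty":22,"tz":-15,"rx":0,"ry":0,"rz":0.0022},{"tx":-7.3,"ty":22,"tz":-15,"rx":0,"ry":0,"rz":0.0022},{"tx":-7.3,"ty":22,"tz":-20,"rx":0,"ry":0,"rz":0.0022},{"tx":-7.3,"ty":1.6,"tz":-20,"rx":0,"ry":0,"rz":0.0022},{"tx":-7.3,"ty":0,"tz":-20,"rx":0,"ry":0,"rz":0.0022},{"tx":-7.3,"ty":0,"tz":-20,"rx":0,"ry":0,"rz":0.0022},{"tx":-7,"ty":0,"tz":0,"rx":0,"ry":0,"rz":0.0022},{"tx":0,"ty":0,"tz":0,"rx":0,"ry":0,"rz":0},{"tx":0,"ty":0,"tz":0,"rx":0,"ry":0,"rz":0}], hand=55)

```text
clock: 34.27
position: [0.4654, 0.3435, 0.0904]
ee_rot: [[0.998, 0.066, 0.001], [0.066, -0.998, -0.0], [0.001, 0.0, -1.0]]
ft_force: [-0.2, -0.1, 0.4]
gripper_width: 0.648
grip_force: 0.0
```

```bash
python3 -c "
from h import *
W=pose(5,'w21')
print(rectw(W,proj(W,(.4654,.3434,.018))[0],*WB,.018,50),proj(W,(.4654,.3434,.018)))"
```

```text
TCP [0.4663 0.3437 0.0914] yaw 3.77 zaxis [ 0.0024  0.001  -1.    ] w 0.64 F [ 0.4  1.2 -0.1] clk 34.5167
(array([465.6, 344. ], dtype=float32), array([465.4, 344.3]), array([ 29.4, 187.3]), np.float32(3.79)) [[320.82785057 259.45927994]]
```

Request:
step_arm(steps=[{"tx":0,"ty":0,"tz":-15,"rx":0,"ry":0,"rz":0},{"tx":0,"ty":0,"tz":-15,"rx":0,"ry":0,"rz":0},{"tx":0,"ty":0,"tz":-15,"rx":0,"ry":0,"rz":0},{"tx":0,"ty":0,"tz":-15,"rx":0,"ry":0,"rz":0},{"tx":0,"ty":0,"tz":-12,"rx":0,"ry":0,"rz":0},{"tx":0,"ty":0,"tz":-8,"rx":0,"ry":0,"rz":0},{"tx":0,"ty":0,"tz":-3,"rx":0,"ry":0,"rz":0},{"tx":0,"ty":0,"tz":0,"rx":0,"ry":0,"rz":0},{"tx":0,"ty":0,"tz":0,"rx":0,"ry":0,"rz":0}])

```text
clock: 35.27
position: [0.4658, 0.3437, 0.0074]
ee_rot: [[0.998, 0.066, 0.001], [0.066, -0.998, 0.0], [0.001, -0.0, -1.0]]
ft_force: [-0.1, 0.6, -0.7]
gripper_width: 0.644
grip_force: 0.0
```

Request:
step_arm(steps=[{"tx":0,"ty":0,"tz":0,"rx":0,"ry":0,"rz":0},{"tx":0,"ty":0,"tz":0,"rx":0,"ry":0,"rz":0},{"tx":0,"ty":0,"tz":0,"rx":0,"ry":0,"rz":0},{"tx":0,"ty":0,"tz":0,"rx":0,"ry":0,"rz":0},{"tx":0,"ty":0,"tz":0,"rx":0,"ry":0,"rz":0},{"tx":0,"ty":0,"tz":0,"rx":0,"ry":0,"rz":0},{"tx":0,"ty":0,"tz":0,"rx":0,"ry":0,"rz":0},{"tx":0,"ty":0,"tz":0,"rx":0,"ry":0,"rz":0}], hand=10, force=70)

```text
clock: 35.93
position: [0.466, 0.3439, 0.0082]
ee_rot: [[0.998, 0.066, 0.002], [0.066, -0.998, 0.001], [0.002, -0.001, -1.0]]
ft_force: [-0.4, -0.6, 6.9]
gripper_width: 0.327
grip_force: 71.0
```

```bash
python3 -c "
from h import *
W=pose(4,'w22')"
```

```text
TCP [0.466  0.3439 0.0082] yaw 3.79 zaxis [ 2.1e-03  8.0e-04 -1.0e+00] w 0.327 F [-1.1 -0.3  6.2] clk 36.1333
```

Request:
step_arm(steps=[{"tx":0,"ty":0,"tz":10,"rx":0,"ry":0,"rz":0},{"tx":0,"ty":0,"tz":35,"rx":0,"ry":0,"rz":0},{"tx":0,"ty":0,"tz":35,"rx":0,"ry":0,"rz":0},{"tx":0,"ty":0,"tz":35,"rx":0,"ry":0,"rz":0},{"tx":0,"ty":0,"tz":35,"rx":0,"ry":0,"rz":0},{"tx":0,"ty":0,"tz":0,"rx":0,"ry":0,"rz":0.08},{"tx":0,"ty":0,"tz":0,"rx":0,"ry":0,"rz":0.09},{"tx":0,"ty":0,"tz":0,"rx":0,"ry":0,"rz":0.09},{"tx":0,"ty":0,"tz":0,"rx":0,"ry":0,"rz":0.089}])

```text
clock: 36.88
position: [0.465, 0.3433, 0.1565]
ee_rot: [[0.913, 0.408, -0.001], [0.407, -0.913, -0.001], [-0.001, 0.0, -1.0]]
ft_force: [-0.2, -0.0, -2.7]
gripper_width: 0.323
grip_force: 70.1
```

Request:
step_arm(steps=[{"tx":9.9,"ty":-14.4,"tz":0,"rx":0,"ry":0,"rz":0.1},{"tx":9.9,"ty":-14.4,"tz":0,"rx":0,"ry":0,"rz":0.1},{"tx":9.9,"ty":-14.4,"tz":0,"rx":0,"ry":0,"rz":0.1},{"tx":9.9,"ty":-14.4,"tz":0,"rx":0,"ry":0,"rz":0.1},{"tx":9.9,"ty":-14.4,"tz":0,"rx":0,"ry":0,"rz":0.1},{"tx":9.9,"ty":-14.4,"tz":0,"rx":0,"ry":0,"rz":0.1},{"tx":9.9,"ty":-14.4,"tz":0,"rx":0,"ry":0,"rz":0.1},{"tx":9.9,"ty":-14.4,"tz":0,"rx":0,"ry":0,"rz":0.1},{"tx":9.9,"ty":-14.4,"tz":0,"rx":0,"ry":0,"rz":0.1},{"tx":9.9,"ty":-14.4,"tz":0,"rx":0,"ry":0,"rz":0.1},{"tx":9.9,"ty":-14.4,"tz":0,"rx":0,"ry":0,"rz":0.1},{"tx":9.9,"ty":-14.4,"tz":0,"rx":0,"ry":0,"rz":0.1}])

```text
clock: 37.88
position: [0.5841, 0.1698, 0.1561]
ee_rot: [[-0.049, 0.999, -0.001], [0.999, 0.049, -0.0], [-0.0, -0.001, -1.0]]
ft_force: [-0.3, 0.8, -3.3]
gripper_width: 0.328
grip_force: 70.1
```

Request:
step_arm(steps=[{"tx":0,"ty":0,"tz":0,"rx":0,"ry":0,"rz":0},{"tx":0,"ty":0,"tz":0,"rx":0,"ry":0,"rz":0},{"tx":0,"ty":0,"tz":0,"rx":0,"ry":0,"rz":0}])

```text
clock: 38.13
position: [0.5837, 0.171, 0.1563]
ee_rot: [[-0.043, 0.999, -0.001], [0.999, 0.043, 0.0], [0.0, -0.001, -1.0]]
ft_force: [-0.4, 0.3, -3.0]
gripper_width: 0.326
grip_force: 70.1
```

```bash
python3 -c "
from h import *
W=pose(6,'w23')"
```

```text
TCP [0.5837 0.1714 0.1567] yaw 92.55 zaxis [ 0.e+00  3.e-04 -1.e+00] w 0.325 F [ 0.3  0.4 -2.5] clk 38.4333
```

Request:
step_arm(steps=[{"tx":1,"ty":-0.4,"tz":-15,"rx":0,"ry":0,"rz":0},{"tx":0,"ty":0,"tz":-15,"rx":0,"ry":0,"rz":0},{"tx":0,"ty":0,"tz":-15,"rx":0,"ry":0,"rz":0},{"tx":0,"ty":0,"tz":-15,"rx":0,"ry":0,"rz":0},{"tx":0,"ty":0,"tz":-10,"rx":0,"ry":0,"rz":0},{"tx":0,"ty":0,"tz":-5,"rx":0,"ry":0,"rz":0},{"tx":0,"ty":0,"tz":-2.5,"rx":0,"ry":0,"rz":0},{"tx":0,"ty":0,"tz":-1,"rx":0,"ry":0,"rz":0},{"tx":0,"ty":0,"tz":0,"rx":0,"ry":0,"rz":0},{"tx":0,"ty":0,"tz":0,"rx":0,"ry":0,"rz":0}])

```text
clock: 39.27
position: [0.5857, 0.1704, 0.0793]
ee_rot: [[-0.044, 0.999, 0.002], [0.999, 0.044, 0.001], [0.0, 0.002, -1.0]]
ft_force: [0.2, 0.7, -2.4]
gripper_width: 0.329
grip_force: 70.1
```

Request:
step_arm(steps=[{"tx":0,"ty":0,"tz":-1,"rx":0,"ry":0,"rz":0},{"tx":0,"ty":0,"tz":-0.5,"rx":0,"ry":0,"rz":0},{"tx":0,"ty":0,"tz":0,"rx":0,"ry":0,"rz":0},{"tx":0,"ty":0,"tz":0,"rx":0,"ry":0,"rz":0}])

```text
clock: 39.6
position: [0.5852, 0.1703, 0.0768]
ee_rot: [[-0.044, 0.999, 0.001], [0.999, 0.044, 0.0], [0.0, 0.001, -1.0]]
ft_force: [0.3, 0.2, -2.5]
gripper_width: 0.326
grip_force: 70.1
```

Request:
step_arm(steps=[{"tx":0,"ty":0,"tz":-0.8,"rx":0,"ry":0,"rz":0},{"tx":0,"ty":0,"tz":0,"rx":0,"ry":0,"rz":0},{"tx":0,"ty":0,"tz":0,"rx":0,"ry":0,"rz":0}])

```text
clock: 39.85
position: [0.5853, 0.1703, 0.0762]
ee_rot: [[-0.044, 0.999, 0.001], [0.999, 0.044, 0.0], [0.0, 0.001, -1.0]]
ft_force: [-0.6, 0.1, -1.5]
gripper_width: 0.323
grip_force: 70.3
```

Request:
step_arm(steps=[{"tx":0,"ty":0,"tz":0,"rx":0,"ry":0,"rz":0},{"tx":0,"ty":0,"tz":0,"rx":0,"ry":0,"rz":0},{"tx":0,"ty":0,"tz":0,"rx":0,"ry":0,"rz":0},{"tx":0,"ty":0,"tz":0,"rx":0,"ry":0,"rz":0},{"tx":0,"ty":0,"tz":10,"rx":0,"ry":0,"rz":0},{"tx":0,"ty":0,"tz":20,"rx":0,"ry":0,"rz":0},{"tx":0,"ty":0,"tz":30,"rx":0,"ry":0,"rz":0},{"tx":0,"ty":0,"tz":30,"rx":0,"ry":0,"rz":0},{"tx":0,"ty":0,"tz":30,"rx":0,"ry":0,"rz":0},{"tx":-10,"ty":0,"tz":10,"rx":0,"ry":0,"rz":-0.1},{"tx":-20,"ty":0,"tz":0,"rx":0,"ry":0,"rz":-0.11},{"tx":-20,"ty":0,"tz":0,"rx":0,"ry":0,"rz":-0.11}], hand=55)

```text
clock: 40.85
position: [0.5354, 0.1703, 0.2083]
ee_rot: [[0.278, 0.961, 0.004], [0.961, -0.278, 0.001], [0.002, 0.003, -1.0]]
ft_force: [-0.7, 0.3, -0.7]
gripper_width: 0.644
grip_force: 0.0
```

Request:
step_arm(steps=[{"tx":-6.5,"ty":-34,"tz":0,"rx":0,"ry":0,"rz":-0.117},{"tx":-6.5,"ty":-34,"tz":0,"rx":0,"ry":0,"rz":-0.117},{"tx":-6.5,"ty":-34,"tz":0,"rx":0,"ry":0,"rz":-0.117},{"tx":-6.5,"ty":-34,"tz":0,"rx":0,"ry":0,"rz":-0.117},{"tx":-6.5,"ty":-34,"tz":0,"rx":0,"ry":0,"rz":-0.117},{"tx":-6.5,"ty":-34,"tz":0,"rx":0,"ry":0,"rz":-0.117},{"tx":-6.5,"ty":-34,"tz":0,"rx":0,"ry":0,"rz":-0.117},{"tx":-6.5,"ty":-34,"tz":0,"rx":0,"ry":0,"rz":-0.117},{"tx":-6.5,"ty":-34,"tz":0,"rx":0,"ry":0,"rz":-0.117},{"tx":-6.5,"ty":-34,"tz":0,"rx":0,"ry":0,"rz":-0.117},{"tx":-6.5,"ty":-34,"tz":0,"rx":0,"ry":0,"rz":-0.117},{"tx":-2,"ty":-37,"tz":0,"rx":0,"ry":0,"rz":-0.117}])

```text
clock: 41.85
position: [0.4609, -0.2421, 0.2074]
ee_rot: [[0.993, -0.114, 0.002], [-0.114, -0.993, -0.001], [0.002, 0.001, -1.0]]
ft_force: [0.9, -0.6, -1.0]
gripper_width: 0.646
grip_force: 0.0
```

Request:
step_arm(steps=[{"tx":0,"ty":0,"tz":0,"rx":0,"ry":0,"rz":0},{"tx":0,"ty":0,"tz":0,"rx":0,"ry":0,"rz":0},{"tx":0,"ty":0,"tz":0,"rx":0,"ry":0,"rz":0}])

```text
clock: 42.1
position: [0.4617, -0.2405, 0.2065]
ee_rot: [[0.994, -0.108, 0.001], [-0.108, -0.994, -0.0], [0.001, 0.0, -1.0]]
ft_force: [-0.9, 0.9, -0.4]
gripper_width: 0.643
grip_force: 0.0
```

```bash
python3 -c "
from h import *
W=pose(5,'w24')
print(rectw(W,proj(W,(.4615,-.241,.018))[0],*WB,.018,60))
T=get('top','t24')
r=rectw(T,proj(T,(.585,.17,.086))[0],[0,0,150],[180,40,255],.086,20);print(r,r and blk(r[0]))
m=cv2.inRange(cv2.cvtColor(W['color'],cv2.COLOR_RGB2HSV),np.array(WB[0]),np.array(WB[1]))
n,l,st,c=cv2.connectedComponentsWithStats(m);print([(c[i].round(),st[i,4]) for i in range(1,n) if st[i,4]>500])"
```

```text
TCP [ 0.462  -0.2397  0.2063] yaw -6.1 zaxis [ 7.e-04 -4.e-04 -1.e+00] w 0.645 F [0.7 0.2 0.5] clk 42.35
(array([ 461.5, -241.3], dtype=float32), array([ 461.2, -241.2]), array([ 29.4, 188.1]), np.float32(-6.53))
(array([583.5, 169.3], dtype=float32), array([583.9, 170.6]), array([ 34.1, 189.7]), np.float32(-88.67)) [43.8 -1.2]
[(array([323., 198.]), np.int32(8114))]
```

Request:
step_arm(steps=[{"tx":-0.4,"ty":-1.4,"tz":-30,"rx":0,"ry":0,"rz":-0.007},{"tx":0,"ty":0,"tz":-35,"rx":0,"ry":0,"rz":0},{"tx":0,"ty":0,"tz":-35,"rx":0,"ry":0,"rz":0},{"tx":0,"ty":0,"tz":-30,"rx":0,"ry":0,"rz":0},{"tx":0,"ty":0,"tz":-25,"rx":0,"ry":0,"rz":0},{"tx":0,"ty":0,"tz":-20,"rx":0,"ry":0,"rz":0},{"tx":0,"ty":0,"tz":-12,"rx":0,"ry":0,"rz":0},{"tx":0,"ty":0,"tz":-8,"rx":0,"ry":0,"rz":0},{"tx":0,"ty":0,"tz":-4,"rx":0,"ry":0,"rz":0},{"tx":0,"ty":0,"tz":0,"rx":0,"ry":0,"rz":0},{"tx":0,"ty":0,"tz":0,"rx":0,"ry":0,"rz":0},{"tx":0,"ty":0,"tz":0,"rx":0,"ry":0,"rz":0}])

```text
clock: 43.4
position: [0.4622, -0.2426, 0.0085]
ee_rot: [[0.993, -0.115, 0.002], [-0.115, -0.993, -0.002], [0.002, 0.001, -1.0]]
ft_force: [-0.5, -0.6, 0.8]
gripper_width: 0.642
grip_force: 0.0
```

```bash
python3 -c "
from h import *
W=pose(4,'w25')"
```

```text
TCP [ 0.4619 -0.2425  0.0081] yaw -6.63 zaxis [ 0.0018 -0.0014 -1.    ] w 0.644 F [ 0.4 -0.1 -0.4] clk 43.6
```

Request:
step_arm(steps=[{"tx":0,"ty":0,"tz":0,"rx":0,"ry":0,"rz":0},{"tx":0,"ty":0,"tz":0,"rx":0,"ry":0,"rz":0},{"tx":0,"ty":0,"tz":0,"rx":0,"ry":0,"rz":0},{"tx":0,"ty":0,"tz":0,"rx":0,"ry":0,"rz":0},{"tx":0,"ty":0,"tz":0,"rx":0,"ry":0,"rz":0},{"tx":0,"ty":0,"tz":0,"rx":0,"ry":0,"rz":0},{"tx":0,"ty":0,"tz":0,"rx":0,"ry":0,"rz":0},{"tx":0,"ty":0,"tz":0,"rx":0,"ry":0,"rz":0}], hand=10, force=70)

```text
clock: 44.27
position: [0.4615, -0.2422, 0.0074]
ee_rot: [[0.993, -0.115, 0.001], [-0.115, -0.993, -0.001], [0.001, 0.001, -1.0]]
ft_force: [-0.8, 0.5, 5.0]
gripper_width: 0.321
grip_force: 71.0
```

```bash
python3 -c "
from h import *
W=pose(3,'w26')"
```

```text
TCP [ 0.4615 -0.2423  0.0075] yaw -6.64 zaxis [ 7.e-04 -7.e-04 -1.e+00] w 0.327 F [-1.  -0.1  4.8] clk 44.4167
```

Request:
step_arm(steps=[{"tx":0,"ty":0,"tz":10,"rx":0,"ry":0,"rz":0},{"tx":0,"ty":0,"tz":35,"rx":0,"ry":0,"rz":0},{"tx":0,"ty":0,"tz":35,"rx":0,"ry":0,"rz":0},{"tx":0,"ty":0,"tz":35,"rx":0,"ry":0,"rz":0},{"tx":0,"ty":0,"tz":35,"rx":0,"ry":0,"rz":0},{"tx":0,"ty":20,"tz":0,"rx":0,"ry":0,"rz":0.08},{"tx":0,"ty":25,"tz":0,"rx":0,"ry":0,"rz":0.11},{"tx":0,"ty":25,"tz":0,"rx":0,"ry":0,"rz":0.11},{"tx":0,"ty":25,"tz":0,"rx":0,"ry":0,"rz":0.11}])

```text
clock: 45.17
position: [0.4607, -0.1462, 0.1565]
ee_rot: [[0.956, 0.294, -0.001], [0.294, -0.956, 0.0], [-0.001, -0.0, -1.0]]
ft_force: [1.0, -0.2, -2.6]
gripper_width: 0.325
grip_force: 70.2
```

Request:
step_arm(steps=[{"tx":3,"ty":26,"tz":0,"rx":0,"ry":0,"rz":0.11},{"tx":3,"ty":26,"tz":0,"rx":0,"ry":0,"rz":0.11},{"tx":3,"ty":26,"tz":0,"rx":0,"ry":0,"rz":0.11},{"tx":3,"ty":26,"tz":0,"rx":0,"ry":0,"rz":0.11},{"tx":3,"ty":26,"tz":0,"rx":0,"ry":0,"rz":0.11},{"tx":3,"ty":26,"tz":0,"rx":0,"ry":0,"rz":0.11},{"tx":3,"ty":26,"tz":0,"rx":0,"ry":0,"rz":0.11},{"tx":3,"ty":26,"tz":0,"rx":0,"ry":0,"rz":0.11},{"tx":3,"ty":26,"tz":0,"rx":0,"ry":0,"rz":0.11},{"tx":3,"ty":26,"tz":0,"rx":0,"ry":0,"rz":0.11},{"tx":3,"ty":26,"tz":0,"rx":0,"ry":0,"rz":0.11},{"tx":0,"ty":28,"tz":0,"rx":0,"ry":0,"rz":0.11}])

```text
clock: 46.17
position: [0.494, 0.1678, 0.1561]
ee_rot: [[-0.048, 0.999, -0.001], [0.999, 0.048, -0.001], [-0.001, -0.001, -1.0]]
ft_force: [0.7, -0.4, -1.7]
gripper_width: 0.327
grip_force: 70.2
```

Request:
step_arm(steps=[{"tx":0,"ty":0,"tz":0,"rx":0,"ry":0,"rz":0},{"tx":0,"ty":0,"tz":0,"rx":0,"ry":0,"rz":0},{"tx":0,"ty":0,"tz":0,"rx":0,"ry":0,"rz":0}])

```text
clock: 46.42
position: [0.4939, 0.1666, 0.1563]
ee_rot: [[-0.043, 0.999, -0.001], [0.999, 0.043, -0.001], [-0.001, -0.001, -1.0]]
ft_force: [-0.1, 1.1, -2.9]
gripper_width: 0.327
grip_force: 70.2
```

```bash
python3 -c "
from h import *
W=pose(6,'w27')"
```

```text
TCP [0.4943 0.166  0.1568] yaw 92.39 zaxis [ 1.e-04 -2.e-04 -1.e+00] w 0.33 F [ 0.1  0.3 -2.7] clk 46.7167
```

Request:
step_arm(steps=[{"tx":0.3,"ty":0.6,"tz":-15,"rx":0,"ry":0,"rz":0.002},{"tx":0,"ty":0,"tz":-15,"rx":0,"ry":0,"rz":0},{"tx":0,"ty":0,"tz":-15,"rx":0,"ry":0,"rz":0},{"tx":0,"ty":0,"tz":-15,"rx":0,"ry":0,"rz":0},{"tx":0,"ty":0,"tz":-10,"rx":0,"ry":0,"rz":0},{"tx":0,"ty":0,"tz":-5,"rx":0,"ry":0,"rz":0},{"tx":0,"ty":0,"tz":-3,"rx":0,"ry":0,"rz":0},{"tx":0,"ty":0,"tz":-1,"rx":0,"ry":0,"rz":0},{"tx":0,"ty":0,"tz":-1,"rx":0,"ry":0,"rz":0},{"tx":0,"ty":0,"tz":0,"rx":0,"ry":0,"rz":0},{"tx":0,"ty":0,"tz":0,"rx":0,"ry":0,"rz":0}])

```text
clock: 47.63
position: [0.495, 0.1676, 0.0777]
ee_rot: [[-0.045, 0.999, 0.002], [0.999, 0.045, 0.0], [0.0, 0.002, -1.0]]
ft_force: [1.1, -0.4, -2.7]
gripper_width: 0.333
grip_force: 70.2
```

Request:
step_arm(steps=[{"tx":0,"ty":0,"tz":-0.8,"rx":0,"ry":0,"rz":0},{"tx":0,"ty":0,"tz":0,"rx":0,"ry":0,"rz":0},{"tx":0,"ty":0,"tz":0,"rx":0,"ry":0,"rz":0}])

```text
clock: 47.88
position: [0.4946, 0.1675, 0.0762]
ee_rot: [[-0.045, 0.999, 0.001], [0.999, 0.045, 0.0], [0.0, 0.001, -1.0]]
ft_force: [-0.0, -0.2, -1.7]
gripper_width: 0.327
grip_force: 70.2
```

Just above contact. I release, rise, and back off for a final check.

Request:
step_arm(steps=[{"tx":0,"ty":-0.5,"tz":-0.7,"rx":0,"ry":0,"rz":0},{"tx":0,"ty":0,"tz":0,"rx":0,"ry":0,"rz":0}])

```text
clock: 48.05
position: [0.4947, 0.167, 0.0755]
ee_rot: [[-0.045, 0.999, 0.001], [0.999, 0.045, 0.0], [0.0, 0.001, -1.0]]
ft_force: [0.5, -0.2, -2.8]
gripper_width: 0.325
grip_force: 70.3
```

Request:
step_arm(steps=[{"tx":0,"ty":0,"tz":0,"rx":0,"ry":0,"rz":0},{"tx":0,"ty":0,"tz":0,"rx":0,"ry":0,"rz":0},{"tx":0,"ty":0,"tz":0,"rx":0,"ry":0,"rz":0},{"tx":0,"ty":0,"tz":0,"rx":0,"ry":0,"rz":0},{"tx":0,"ty":0,"tz":10,"rx":0,"ry":0,"rz":0},{"tx":0,"ty":0,"tz":20,"rx":0,"ry":0,"rz":0},{"tx":0,"ty":0,"tz":35,"rx":0,"ry":0,"rz":0},{"tx":0,"ty":0,"tz":35,"rx":0,"ry":0,"rz":0},{"tx":0,"ty":0,"tz":35,"rx":0,"ry":0,"rz":0},{"tx":0,"ty":0,"tz":35,"rx":0,"ry":0,"rz":-0.1},{"tx":0,"ty":0,"tz":35,"rx":0,"ry":0,"rz":-0.1},{"tx":0,"ty":0,"tz":30,"rx":0,"ry":0,"rz":-0.1}], hand=55)

```text
clock: 49.05
position: [0.4943, 0.1669, 0.3143]
ee_rot: [[0.257, 0.967, 0.003], [0.967, -0.257, 0.001], [0.002, 0.003, -1.0]]
ft_force: [0.1, -0.1, 0.6]
gripper_width: 0.645
grip_force: 0.0
```

Request:
step_arm(steps=[{"tx":2,"ty":0,"tz":0,"rx":0,"ry":0,"rz":-0.105},{"tx":2,"ty":0,"tz":0,"rx":0,"ry":0,"rz":-0.105},{"tx":2,"ty":0,"tz":0,"rx":0,"ry":0,"rz":-0.105},{"tx":2,"ty":0,"tz":0,"rx":0,"ry":0,"rz":-0.105},{"tx":2,"ty":0,"tz":0,"rx":0,"ry":0,"rz":-0.105},{"tx":2,"ty":0,"tz":0,"rx":0,"ry":0,"rz":-0.105},{"tx":2,"ty":0,"tz":0,"rx":0,"ry":0,"rz":-0.105},{"tx":2,"ty":0,"tz":0,"rx":0,"ry":0,"rz":-0.105},{"tx":2,"ty":0,"tz":0,"rx":0,"ry":0,"rz":-0.105},{"tx":2,"ty":0,"tz":0,"rx":0,"ry":0,"rz":-0.105},{"tx":2,"ty":0,"tz":0,"rx":0,"ry":0,"rz":-0.105},{"tx":2,"ty":0,"tz":0,"rx":0,"ry":0,"rz":-0.105}])

```text
clock: 50.05
position: [0.5186, 0.1669, 0.3114]
ee_rot: [[0.999, 0.051, 0.001], [0.051, -0.999, -0.0], [0.001, 0.0, -1.0]]
ft_force: [0.0, 0.1, -0.0]
gripper_width: 0.645
grip_force: 0.0
```

Request:
step_arm(steps=[{"tx":0,"ty":0,"tz":0,"rx":0,"ry":0,"rz":0},{"tx":0,"ty":0,"tz":0,"rx":0,"ry":0,"rz":0},{"tx":0,"ty":0,"tz":0,"rx":0,"ry":0,"rz":0}])

```text
clock: 50.3
position: [0.5185, 0.167, 0.3109]
ee_rot: [[0.998, 0.059, 0.001], [0.059, -0.998, -0.0], [0.001, 0.0, -1.0]]
ft_force: [0.3, 0.0, 0.4]
gripper_width: 0.645
grip_force: 0.0
```

```bash
python3 -c "
from h import *
W=pose(3,'w28');S=get('scene','s28');T=get('top','t28')
for p,z,c in(((.5378,.2106,.068),.068,OR),((.5416,.1266,.068),.068,OR),((.5847,.1706,.086),.086,WB),((.4947,.1666,.086),.086,WB)):
  r=rectw(W,proj(W,p)[0],*c,z,30);print(r,r and blk(r[0]))
g=np.zeros((600,800,3),np.uint8)
g[:300,:400]=cv2.resize(W['color'],(400,300),interpolation=3);g[:300,400:]=cv2.resize(S['color'][170:290,270:430],(400,300),interpolation=2)
g[300:,:400]=cv2.resize(S['color'][310:400,230:350],(400,300),interpolation=2);g[300:,400:]=cv2.resize(T['color'][110:360,150:483],(400,300),interpolation=2)
cv2.imwrite('pics/fin.png',cv2.cvtColor(g,cv2.COLOR_RGB2BGR))"
```

```text
TCP [0.5185 0.167  0.3107] yaw 3.33 zaxis [ 5.e-04 -2.e-04 -1.e+00] w 0.642 F [-0.   0.5 -0.8] clk 50.45
(array([538.3, 209.7], dtype=float32), array([538.2, 209.7]), array([19.1, 59. ]), np.float32(2.11)) [ 0.4 41.1]
(array([542.7, 127.6], dtype=float32), array([542.7, 127.6]), array([19.7, 58. ]), np.float32(2.53)) [  1.2 -41.1]
(array([586.7, 168.7], dtype=float32), array([586.7, 169. ]), array([ 29.9, 188.7]), np.float32(-87.47)) [47. -2.]
(array([496.6, 165.9], dtype=float32), array([496.7, 166.4]), array([ 29.5, 189. ]), np.float32(-87.35)) [-43.2  -0.8]
```

View pics/fin.png

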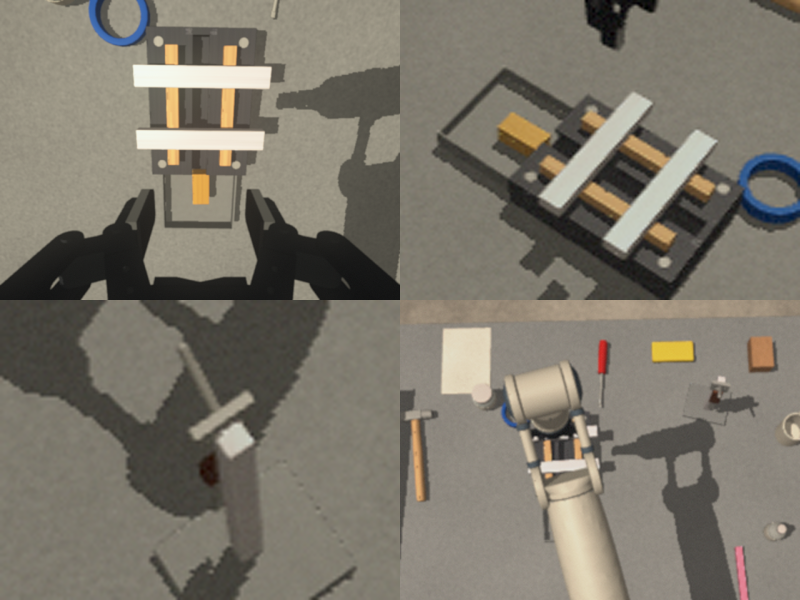

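The last picture shows both bars lying square across the two sticks, the brass in the tray, the slot clear, and the scraper hanging on the peg. The bystanders are in place, so I hand in.

```bash
python3 -c "
from bench import manip
print(manip.finish_job())"
```

```text
the job is handed in; nothing more can be done
None
```

I handed the job in at about 50 s on the robot's clock: the slot is cleared, the scraper hangs on the peg, and both sticks and both bars are on the block within about 2 mm of centre. The two offcuts seem to lie stacked in the tray, since only the upper one is visible, and I left them that way.

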